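Release a left-hand mixer clamp and weigh the blend

ROBOT

A 7-joint arm with a two-finger parallel gripper is mounted at the origin on the work surface. World frame = base frame: x ahead of the robot, y to its left, z up, the work surface at z = 0. Lengths are in m, angles in rad, forces in N, time in s.
With the tool pointing down it reaches from about 0.35 to 0.9 m from the base axis. Payload 7.2 kg.
Tool frame: the origin (TCP) lies midway between the tips of the shut fingers; the grasp point (between the pads) lies 19 mm behind it; z points along the fingers, y is the direction in which the jaws open and shut (so a half turn about z gives the same grasp; the last joint's range is limited). The gripper opens to 88 mm and grips with 3 to 60 N. Pads are 20 mm wide; open, the fingers measure 115 mm over their backs; the gripper's body (75 mm by 178 mm) begins 61 mm behind the grasp point.
Start: joints at [1.113, 0.411, -0.013, 1.596, 0.006, 1.134, -0.082], TCP at [0.237, -0.578, 0.194] pointing down, gripper open.
Joint ranges: [-2.95, 2.95], [-0.29, 1.99], [-1.47, 1.44], [0.14, 2.54], [-1.03, 4.17], [0.13, 1.85], [-2.86, 2.86]. Speed limits (rad/s): [2.39, 2.39, 3.01, 3.01, 3.14, 3.14, 3.14].

INTERFACE

Orientations are given as a rotation vector (axis times angle).
In Python, from plant import env gives the robot as it stands.
- The arm moves only by the tool jog_arm, never from a script. Its arguments are lists of equal length, an entry for each row: "linear": the shift along the tool's x, y, z in m, a list of three; "turn": the turn, a rotation vector about the tool's x, y, z in rad, a list of three. A call has 1 to 12 rows; each row shifts and turns the pose as measured when the row begins, along the tool's axes as they then stand; what a row does not reach is not made up. A row lasts 1/12 s, in which the tool goes at most 41.7 mm and 7.16 degrees, less where a joint would pass 70% of its speed; a pose out of reach is approached as far as the arm can. A call is refused whole if a number of a shift passes 0.0417 or a number of a turn 0.125, either way. A call with a gripper value outside its range is refused whole. "claw" is the closure, from 0 (fully open) to 1 (shut), set as the call begins (left out, the last holds). The fingers move at their own pace and stop on an object; "grip_force" is the grip in N (left out, the last holds). Time passes only in rows, so rows that do not move let the fingers close. It gives the time, the measured TCP pose, the force and the opening at its end, in the units of the state.
- env.sense(): the state, without advancing time (a new reading comes with each control period).
- env.get_image(name): name is "scene" or "side" or "wrist"; returns a dict with "image" (420x560x3 uint8, red, green, blue), "z_map" (420x560 float32, m along the optical axis (not along the pixel's ray), 0 where there is no reading), "fx", "fy", "cx", "cy" (pixels), "dist" ([k1, k2, p1, p2, k3] as OpenCV has them; the pictures are not rectified), "R" (3x3) and "t" (3): a world point X has camera coordinates R X + t. Camera axes: x right, y down, z forward; pixel columns grow to the right and rows downward; lengths in m; the calibration is good to about 2 mm. A picture is of the moment at which its call begins.
- env.sign_off(): hands the job in, once; it reports no verdict.
The state is a dict: "t": time; "joints": joint angles; "qvel": joint speeds; "effort": joint torques, N m; "tool_pos": TCP position; "ee_rot": TCP orientation; "wrist_force": force on the tool from outside, world axes, zero at the start; "torque": the same for the moment, N m; "grip_width": finger opening in m.
Only numpy, scipy, OpenCV 4.12 (cv2) and the standard library are available. Lean on these libraries where they do the work, as an engineer would, in place of code of your own. Each camera call takes 0.05 s, during which the arm holds its last target.

TASK

The blend on the bench mixer has to be weighed. Undo the clamp lever on the mixer's spindle by pushing it round: its thread is left-handed, so it loosens clockwise seen from above; check by feel that it gives, never force it, and keep turning until it comes up softly against its end stop. Then draw the bottle carrier out level from under the clamp without forcing it, set it gently and upright on the scale with its bottle over the middle of the pan, let go, and leave everything else on the table alone.

Things in the scene. Friction and masses are not known exactly. Their poses are not given: they have to be found in the camera images.
- mixer: White bench mixer, a fixed box 215 x 145 mm, 60 mm high. Origin on the table under the spindle; its x axis points from the spindle along the carrier's seat. The box reaches 70 mm behind the spindle (-x), 145 mm ahead of it (+x) and 72.5 mm to either side. On top, on both sides of the carrier's tongue, are guide rails 5 mm high and 49 mm apart, from x = -10 to 75 mm.
- seat (a point): Point on the mixer's flat top (60 mm above the table), on the spindle's axis. The spindle is a fixed upright steel pin of 12 mm diameter. The clamp's flange starts 6.5 to 8 mm above this point and rises 2.5 mm per radian as the lever is turned clockwise.
- clamp_lever: Clamp lever on the spindle. Origin on the spindle's axis at the underside of its round steel flange (36 mm diameter, 5 mm thick; hub above it 24 mm diameter, top 30 mm above the origin); z up; x along the arm. The arm is a straight black bar 13 mm wide, 14 mm high, centred 21 mm above the origin, ending 83 mm from the axis. It turns on the vertical spindle and stays where it is left.
- lever_arm (a point): Point in the middle of the arm, 68 mm from the spindle's axis, a place to push. The arm starts on the mixer's right (-y) side, 0.3 to 1.5 rad clockwise of its -y axis, and swings clockwise past its -x axis. A steady side push of about 4 N here turns it; at a stop the force climbs steeply, and above 30 N it is being forced.
- lever_tip (a point): End of the lever's arm, 83 mm from the axis. Left-hand multi-start thread: clockwise from above loosens it. Anticlockwise it meets a dead stop within 0.6 rad. Clockwise it meets its hard end stop somewhere between 1.3 and 1.9 rad from where it starts; the place differs from day to day and has to be felt.
- carrier_cap (a point): Centre of the white ribbed cap (34 mm diameter, 26 mm high) of the dark bottle fixed in the loose bottle carrier; the place to grip it, from above, best with the fingers before and behind it along the mixer's x axis so that it cannot lean. 81 mm above the carrier's underside; the cap's top is 13 mm higher. Seated it is 95 mm from the spindle's axis.
- carrier_foot (a point): Point on the carrier's underside below the bottle's axis (bottle 38 mm diameter). The carrier is an aluminium plate 6 mm thick, lying flat on the mixer's top: a round foot of 60 mm diameter with a tongue 44 mm wide that reaches 121 mm along the carrier's -x axis to the spindle.
- carrier: The whole carrier (loose, 0.2 to 0.33 kg, balanced within 10 mm of the bottle); origin at carrier_foot, z up, tongue along -x, its x axis along the mixer's while seated. It comes out only along the mixer's +x axis, sliding on the mixer's top; once drawn 50 mm it is clear of the flange and may be lifted.
- fork (a point): Middle of the slot of the tongue's open fork (slot 16 mm wide, 34 mm long) around the spindle. The fork's two ends carry ridges 2.5 mm high that catch behind the clamp's flange; with the lever at its end stop they pass under it with about 2.5 mm to spare, so draw it out neither lifted nor pressed down nor leaning.
- scale: Grey table scale, fixed, 210 x 170 mm; origin on the table under its middle.
- pan (a point): Middle of the top face of the scale's round steel pan (150 mm diameter, top 62 mm above the table, 18 mm above the scale's case). The pan rides on a spring: it sinks 0.4 mm per N pressed on it, at most 6 mm.
- bottle_a: Bystander: loose dark bottle with white cap, 38 mm diameter, 88 mm high; origin at its foot. Leave alone.
- bottle_b: Bystander: loose dark bottle with white cap, 42 mm diameter, 96 mm high; origin at its foot. Leave alone.
- bottle_c: Bystander: loose dark bottle with white cap, 38 mm diameter, 88 mm high; origin at its foot. Leave alone.
- beaker: Bystander: loose glass cup, 60 mm diameter, 70 mm high. Leave alone.
- spare_cap: Bystander: loose white cap, 34 mm diameter, 24 mm high. Leave alone.
- tin: Bystander: loose aluminium tin, 70 mm diameter, 45 mm high. Leave alone.

How it is judged:
By the outcome, as a careful person would: the job done as asked, in the order asked, and still so for the second after the job is handed in, with the robot touching nothing.
It also fails if it takes over 67 s, if anything falls off the work surface, if the arm or the gripper's body presses on something with over 40 N, if the wrist force passes 120 N, or if a joint passes its speed limit or range.

## Working session

There is one attempt and no reset: what is moved stays moved. The work goes in short steps, Python scripts to look and compute and a tool call to move; the robot and the scene stay as the last step left them, time stands still between calls to the robot, and variables do not carry over. Pictures are saved under pics/ and viewed, and the job is handed in when it is done.

Besides the shell and the picture viewer there is one more tool, called as name(argument=value, ...) on one line, values as JSON. jog_arm: Moves the arm, as the interface text tells. Its arguments: {"type":"object","properties":{"linear":{"type":"array","items":{"type":"array","items":{"type":"number"}}},"turn":{"type":"array","items":{"type":"array","items":{"type":"number"}}},"claw":{"type":"number"},"grip_force":{"type":"number"}},"required":["linear","turn"]}

```bash
ls; mkdir -p pics; python3 - <<'E'
from plant import env
import cv2,numpy as np
s=env.sense()
for k,v in s.items(): print(k,np.round(v,4))
for n in ["scene","side","wrist"]:
    d=env.get_image(n); cv2.imwrite(f"pics/{n}0.png",d["image"][:,:,::-1]); np.savez(f"pics/{n}0.npz",**d)
    print(n,d["fx"],d["dist"],(-np.array(d["R"]).T@d["t"]).round(3))
E
```

```text
pics
t 0.0
joints [ 1.1128  0.4119 -0.0127  1.597   0.0056  1.1343 -0.0822]
qvel [ 0.0015 -0.0002  0.0013 -0.0012  0.0004  0.0002 -0.0001]
effort [ 5.00000e-04 -5.87949e+01  6.41800e-01 -2.91069e+01 -5.38000e-02
  1.83000e-02  1.00000e-04]
tool_pos [ 0.2373 -0.5776  0.1928]
ee_rot [-3.0806e+00 -6.0820e-01  6.0000e-04]
wrist_force [-0.1091  0.2154  0.1345]
torque [0.008  0.0279 0.0018]
grip_width 0.0876
scene 425.9002198960736 [-0.11950017  0.          0.          0.          0.        ] [1.164 0.419 0.877]
side 420.203844961616 [-0.07575455  0.          0.          0.          0.        ] [0.365 0.759 0.949]
wrist 310.84675631594365 [-0.0137813  0.         0.         0.         0.       ] [ 0.3   -0.552  0.384]
```

View pics/scene0.png

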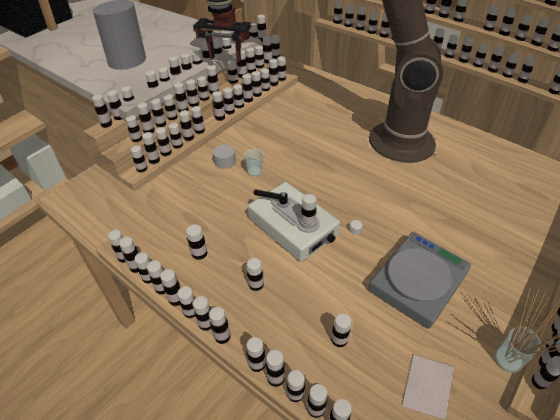

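View pics/side0.png

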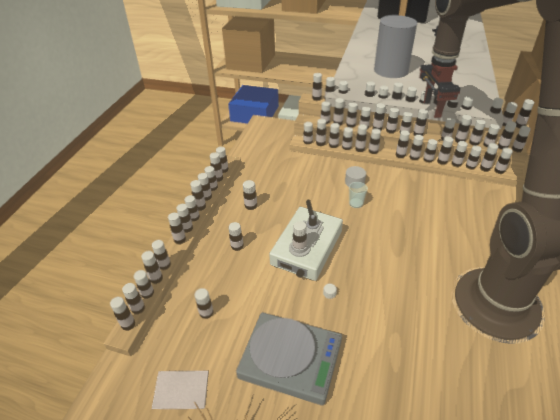

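View pics/wrist0.png

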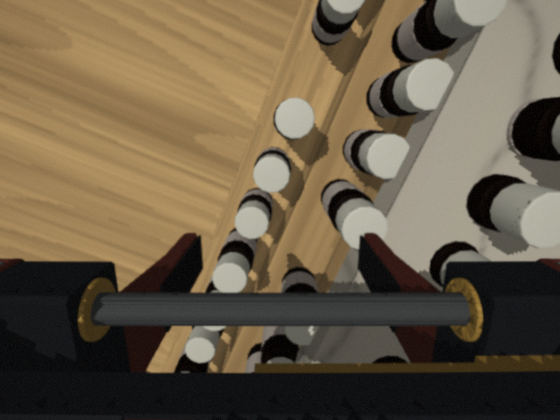

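The scene view shows the mixer at about (293,220), with its lever at (270,196) and cap at (309,202). The scale pan is at (420,274) and the bystanders stand around them. Next I'll take enlarged crops and a point cloud.

```bash
cat > h.py <<'E'
import numpy as np,cv2
def cloud(d):
    K=np.array([[d["fx"],0,d["cx"]],[0,d["fy"],d["cy"]],[0,0,1]],float)
    h,w=d["z_map"].shape
    uv=np.stack(np.meshgrid(np.arange(w),np.arange(h)),-1).reshape(-1,1,2).astype(np.float64)
    n=cv2.undistortPoints(uv,K,np.array(d["dist"])).reshape(h,w,2)
    z=d["z_map"]
    P=np.concatenate([n*z[...,None],z[...,None]],-1)
    X=(P-np.array(d["t"]))@np.array(d["R"])
    X[z==0]=np.nan
    return X
def proj(d,X):
    K=np.array([[d["fx"],0,d["cx"]],[0,d["fy"],d["cy"]],[0,0,1]],float)
    return cv2.projectPoints(np.array(X,float).reshape(-1,1,3),cv2.Rodrigues(np.array(d["R"]))[0],np.array(d["t"],float),K,np.array(d["dist"]))[0].reshape(-1,2)
E
python3 - <<'E'
from h import *
for n,(u0,v0,u1,v1) in dict(scene=(230,170,360,268),side=(260,190,360,290)).items():
    d=dict(np.load(f"pics/{n}0.npz"))
    cv2.imwrite(f"pics/{n}0c.png",cv2.resize(d["image"][v0:v1,u0:u1,::-1],None,fx=6,fy=6,interpolation=cv2.INTER_CUBIC)[:600,:800])
    X=cloud(d)
    # mixer top
    m=(abs(X[...,2]-.06)<.003)
    P=X[v0:v1,u0:u1][m[v0:v1,u0:u1]]
    r=cv2.minAreaRect(P[:,:2].astype(np.float32)); print(n,"mixer",len(P),r, cv2.boxPoints(r).round(3).tolist())
    # high things near mixer
    for lo,hi in [(.075,.1),(.1,.13),(.13,.2)]:
        mm=(X[...,2]>lo)&(X[...,2]<hi); Q=X[v0:v1,u0:u1][mm[v0:v1,u0:u1]]
        print(lo,hi,len(Q),np.median(Q,0).round(3) if len(Q) else '')
    sl=X[225:350,360:480] if n=="scene" else X[300:410,230:350]
    zz=sl[...,2]; mp=(abs(zz-.062)<.004); Q=sl[mp]
    print("pan",len(Q),cv2.minEnclosingCircle(Q[:,:2].astype(np.float32)),np.median(Q[:,2]))
    mp=(abs(zz-.044)<.004); Q=sl[mp]; print("case",cv2.minAreaRect(Q[:,:2].astype(np.float32)))
E
```

```text
scene mixer 1632 ((0.5439905524253845, -0.05197463929653168), (0.21340997517108917, 0.14509622752666473), 80.56596374511719) [[0.45500001311302185, -0.14499999582767487], [0.5979999899864197, -0.16899999976158142], [0.6330000162124634, 0.04100000113248825], [0.49000000953674316, 0.06499999761581421]]
0.075 0.1 483 [ 0.563 -0.019  0.088]
0.1 0.13 148 [0.563 0.012 0.114]
0.13 0.2 201 [0.557 0.007 0.151]
pan 2443 ((0.5163808465003967, 0.3036538362503052), 0.0766177773475647) 0.06064211677355031
case ((0.4982664883136749, 0.30396828055381775), (0.16780877113342285, 0.2093520611524582), 87.44171905517578)
side mixer 1613 ((0.5254289507865906, -0.1202772855758667), (0.3534749448299408, 0.1480640172958374), 79.16824340820312) [[0.41999998688697815, -0.2800000011920929], [0.5649999976158142, -0.30799999833106995], [0.6309999823570251, 0.039000000804662704], [0.4860000014305115, 0.06700000166893005]]
0.075 0.1 245 [ 0.542 -0.083  0.092]
0.1 0.13 130 [0.542 0.014 0.114]
0.13 0.2 172 [0.547 0.008 0.152]
pan 3017 ((0.5125550031661987, 0.29999104142189026), 0.076170913875103) 0.06209642349990367
case ((0.4937475025653839, 0.3026597499847412), (0.17105190455913544, 0.20953086018562317), 87.673828125)
```

View pics/scene0c.png

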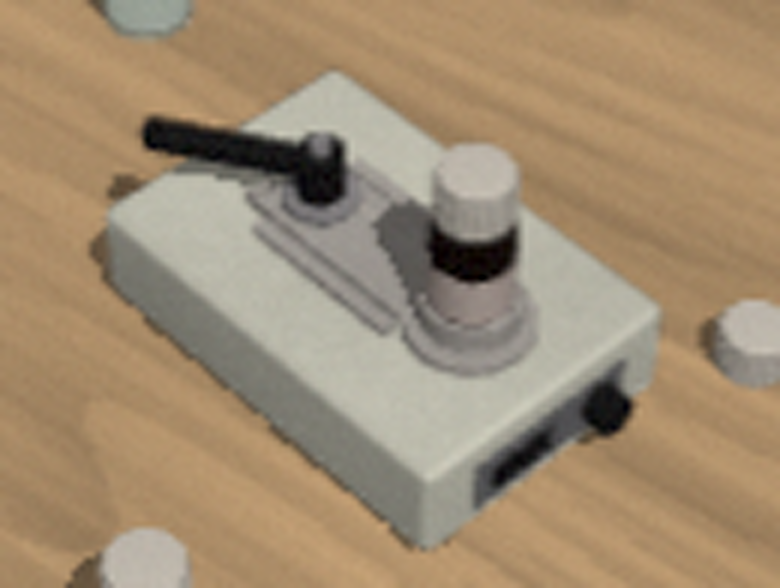

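View pics/side0c.png

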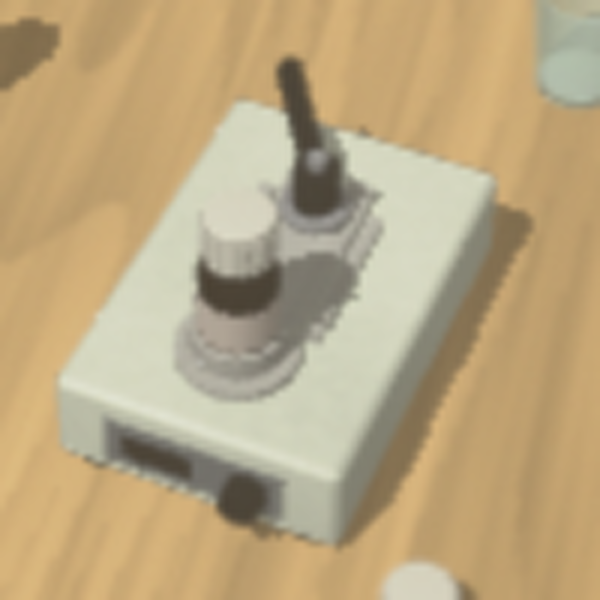

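```bash
python3 - <<'E'
from h import *
# top-down height map from both
for n in ["scene","side"]:
    d=dict(np.load(f"pics/{n}0.npz")); X=cloud(d).reshape(-1,3); C=d["image"].reshape(-1,3)
    m=(X[:,0]>.3)&(X[:,0]<.9)&(X[:,1]>-.35)&(X[:,1]<.45)&(X[:,2]<.3)
    X=X[m];C=C[m]
    o=np.argsort(X[:,2]); im=np.zeros((600,800,3),np.uint8)
    for p,c in zip(X[o],C[o]):
        u=int((p[1]+.35)*1000);v=int((p[0]-.3)*1000); cv2.circle(im,(u,v),1,tuple(int(k) for k in c[::-1]),-1)
    cv2.imwrite(f"pics/{n}top.png",im)
E
```

```text
(no output)
```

View pics/scenetop.png

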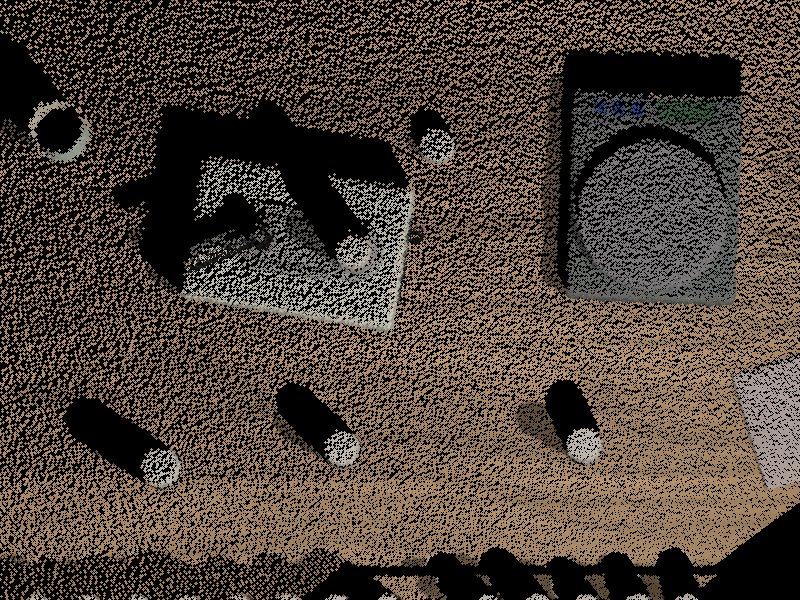

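View pics/sidetop.png

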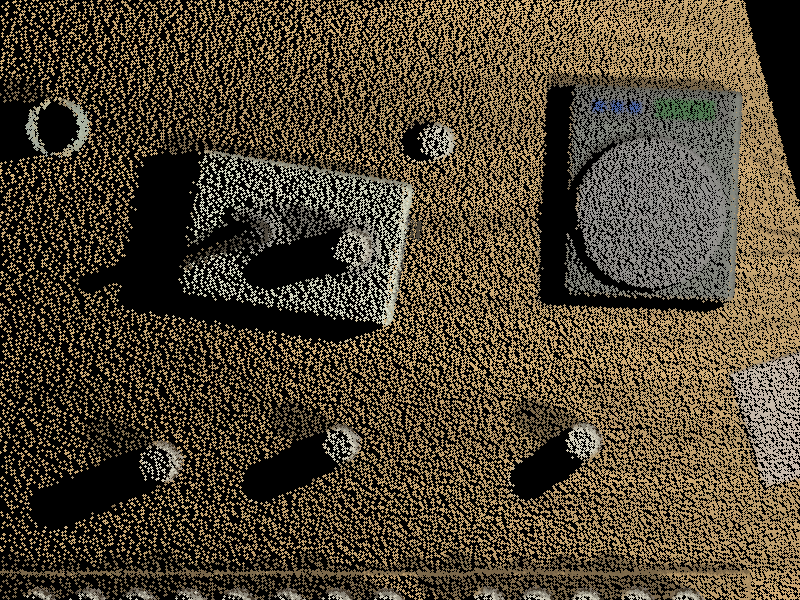

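Read from the crops: the lever's arm points toward world −y, slightly +x, about 1 rad clockwise of the mixer's −y axis. The seat runs along world +y. Next I'll refine spindle, lever direction, cap and pan.

```bash
python3 - <<'E'
from h import *
from scipy.optimize import least_squares
for n in ["scene","side"]:
    d=dict(np.load(f"pics/{n}0.npz")); X=cloud(d).reshape(-1,3); C=d["image"].reshape(-1,3).astype(int)
    def sel(x0,x1,y0,y1,z0,z1): return (X[:,0]>x0)&(X[:,0]<x1)&(X[:,1]>y0)&(X[:,1]<y1)&(X[:,2]>z0)&(X[:,2]<z1)
    m=sel(.42,.66,-.18,.07,.057,.0635); r=cv2.minAreaRect(X[m][:,:2].astype(np.float32))
    c=np.array(r[0]);a=np.radians(r[2]);u=np.array([np.cos(a),np.sin(a)])
    print(n,"mix",r,"spindle",c-.0375*u,"cap",c+.0575*u,"ztop",np.median(X[m][:,2]))
    m=sel(.5,.6,-.04,.05,.15,.165);Q=X[m];print(" captop",len(Q),cv2.minEnclosingCircle(Q[:,:2].astype(np.float32)),np.median(Q[:,2]))
    m=sel(.5,.6,-.04,.05,.132,.152);Q=X[m]
    f=least_squares(lambda p:np.hypot(Q[:,0]-p[0],Q[:,1]-p[1])-.017,[.553,.005],loss="soft_l1",f_scale=.001).x;print(" cap side fit",f,len(Q))
    m=sel(.5,.62,-.2,-.05,.078,.11)&(C.max(1)<70);Q=X[m]
    s=c-.0375*u; rr=np.hypot(*(Q[:,:2]-s).T); L=Q[rr>.03]
    ln=cv2.fitLine(L[:,:2].astype(np.float32),cv2.DIST_HUBER,0,.01,.01).ravel()
    print(" lever",len(L),"z",np.percentile(L[:,2],[5,50,95]).round(4),"line",ln,np.degrees(np.arctan2(ln[1],ln[0])),"rmax",rr.max(), "hubtop",np.median(Q[rr<.012],0), "mean ang",np.degrees(np.arctan2(*(L[:,:2].mean(0)-s)[::-1])))
    m=sel(.4,.65,.2,.4,.0585,.068)
    Q=X[m]; print(" pan",cv2.minEnclosingCircle(Q[:,:2].astype(np.float32)),"fitEl",cv2.fitEllipse(cv2.convexHull(Q[:,:2].astype(np.float32))))
E
```

```text
scene mix ((0.5439905524253845, -0.05197463929653168), (0.21340997517108917, 0.14509622752666473), 80.56596374511719) spindle [ 0.53784385 -0.08896745] cap [0.55341549 0.00474767] ztop 0.058952794757504534
 captop 111 ((0.5516589283943176, 0.0032282050233334303), 0.017218803986907005) 0.1523752830619636
 cap side fit [0.55082371 0.00289505] 129
 lever 94 z [0.0839 0.0911 0.0954] line [ 0.42520204 -0.90509844  0.558395   -0.13368434] -64.83654 rmax 0.08038743077865225 hubtop [ 0.54271655 -0.08584426  0.09265691] mean ang -65.42527609910638
 pan ((0.5163808465003967, 0.3036538362503052), 0.0766177773475647) fitEl ((0.5164777040481567, 0.30312082171440125), (0.14760743081569672, 0.1519380509853363), 88.5241928100586)
side mix ((0.537926197052002, -0.05430663377046585), (0.21514573693275452, 0.14439809322357178), 81.01087951660156) spindle [ 0.53206694 -0.09134606] cap [0.54691039 0.00248715] ztop 0.059995203427966284
 captop 97 ((0.5489867925643921, 0.0009921748423948884), 0.018297266215085983) 0.15365447586914396
 cap side fit [5.48811951e-01 3.09067770e-04] 84Traceback (most recent call last):
  File "<stdin>", line 14, in <module>
cv2.error: OpenCV(4.12.0) /io/opencv/modules/imgproc/src/linefit.cpp:50: error: (-215:Assertion failed) count > 0 in function 'fitLine2D_wods'
```

```bash
python3 - <<'E'
from h import *
S=np.array([.5352,-.0915])
for n,t in dict(scene=(255.3,191.5),side=(308.3,201)).items():
    d=dict(np.load(f"pics/{n}0.npz"))
    for a in (-72,-68,-65,-62):
        r=np.radians(a); p=proj(d,[*(S+.081*np.array([np.cos(r),np.sin(r)])),.088])[0]; print(n,a,p.round(1),t)
    print("spindle top",proj(d,[*S,.098])[0].round(1))
E
```

```text
scene -72 [255.  189.4] (255.3, 191.5)
scene -68 [254.2 190.7] (255.3, 191.5)
scene -65 [253.7 191.8] (255.3, 191.5)
scene -62 [253.3 192.8] (255.3, 191.5)
spindle top [283.  193.8]
side -72 [309.2 201.1] (308.3, 201)
side -68 [307.4 201.2] (308.3, 201)
side -65 [306.  201.4] (308.3, 201)
side -62 [304.6 201.6] (308.3, 201)
spindle top [311.6 217.4]
```

jog_arm(linear=[[0.01,-0.005,-0.01],[0.022,-0.012,-0.004],[0.025,-0.0136,0],[0.025,-0.0136,0],[0.025,-0.0136,0],[0.025,-0.0136,0],[0.025,-0.0136,0],[0.025,-0.0136,0],[0.025,-0.0136,0],[0.025,-0.0136,0],[0.025,-0.0136,0],[0.025,-0.0136,0]], turn=[[0,0,0],[0,0,0],[0,0,0],[0,0,0],[0,0,0],[0,0,0],[0,0,0],[0,0,0],[0,0,0],[0,0,0],[0,0,0],[0,0,0]], claw=1, grip_force=10)

```text
t: 1.15
tool_pos: [0.4476, -0.3163, 0.2136]
ee_rot: [3.084, 0.594, -0.001]
wrist_force: [0.4, 0.7, -0.9]
grip_width: 0.0115
```

```bash
cat > st.py <<'E'
from h import *
from plant import env
from scipy.spatial.transform import Rotation as Ro
def st(goal=None,yaw=None):
    s=env.sense(); p=np.array(s["tool_pos"]); R=Ro.from_rotvec(s["ee_rot"]).as_matrix()
    print("t",round(s["t"],2),"p",p.round(4),"yang",np.degrees(np.arctan2(R[1,1],R[0,1])).round(2),"tilt z",R[:,2].round(4),"F",np.round(s["wrist_force"],2),"T",np.round(s["torque"],2),"w",round(s["grip_width"],4),"q",np.round(s["joints"],2))
    if goal is not None: print("d tool",(R.T@(np.array(goal)-p)).round(4))
    # levelled target
    if yaw is not None:
        y=np.radians(yaw); Y=np.array([np.cos(y),np.sin(y),0]); Z=np.array([0,0,-1.]); T=np.stack([np.cross(Y,Z),Y,Z],1)
        print("turn tool",Ro.from_matrix(R.T@T).as_rotvec().round(4))
    return s,p,R
E
python3 -c "
from st import *
st([.5949,-.1401,.079],-67)"
```

```text
t 1.15 p [ 0.4476 -0.3163  0.2136] yang -68.2 tilt z [-6.e-04 -9.e-04 -1.e+00] F [ 0.37  0.65 -0.95] T [-0.01  0.03 -0.03] w 0.0115 q [ 0.66  0.27 -0.17  1.75  0.05  1.12 -0.71]
d tool [ 0.2023 -0.109   0.1344]
turn tool [ 0.0006  0.0009 -0.021 ]
```

jog_arm(linear=[[0.028,-0.015,0.005],[0.028,-0.015,0.005],[0.028,-0.015,0.01],[0.028,-0.015,0.01],[0.028,-0.015,0.01],[0.028,-0.015,0.01],[0.025,-0.013,0.01],[0.01,-0.006,0.01],[0,0,0.01],[0,0,0]], turn=[[0,0,-0.01],[0,0,-0.01],[0,0,0],[0,0,0],[0,0,0],[0,0,0],[0,0,0],[0,0,0],[0,0,0],[0,0,0]])

```text
t: 1.98
tool_pos: [0.6041, -0.1107, 0.1388]
ee_rot: [3.073, 0.648, 0.012]
wrist_force: [-0.2, -0.1, 0.0]
grip_width: 0.0002
```

```bash
python3 -c "
from st import *
st([.5949,-.1401,.079],-67)"
```

```text
t 1.98 p [ 0.6041 -0.1107  0.1388] yang -66.2 tilt z [ 8.1e-03  2.0e-04 -1.0e+00] F [-0.16 -0.07  0.05] T [-0.02  0.04 -0.04] w 0.0002 q [ 0.29  0.45 -0.26  1.68  0.13  1.02 -1.16]
d tool [-0.0207  0.023   0.0597]
turn tool [ 0.003  -0.0075  0.014 ]
```

jog_arm(linear=[[-0.01,0.012,0],[-0.008,0.01,0.005],[0,0,0.015],[0,0,0.015],[0,0,0.012],[0,0,0.006],[0,0,0]], turn=[[0.003,-0.007,0.014],[0,0,0],[0,0,0],[0,0,0],[0,0,0],[0,0,0],[0,0,0]])

```text
t: 2.57
tool_pos: [0.5915, -0.1547, 0.0871]
ee_rot: [3.076, 0.601, 0.001]
wrist_force: [-0.8, -0.3, -0.7]
grip_width: 0.0003
```

```bash
python3 -c "
from st import *
st([.5949,-.1401,.079],-67)
d=env.get_image('scene');cv2.imwrite('pics/s1.png',cv2.resize(d['image'][130:270,200:380,::-1],None,fx=4,fy=4))
"
```

```text
t 2.57 p [ 0.5915 -0.1547  0.0871] yang -67.89 tilt z [ 0.0019 -0.007  -1.    ] F [-0.82 -0.28 -0.66] T [0.02 0.02 0.01] w 0.0003 q [ 0.34  0.5  -0.23  1.73  0.15  0.92 -1.14]
d tool [ 0.0087 -0.0123  0.008 ]
turn tool [ 0.0072  0.0009 -0.0155]
```

View pics/s1.png

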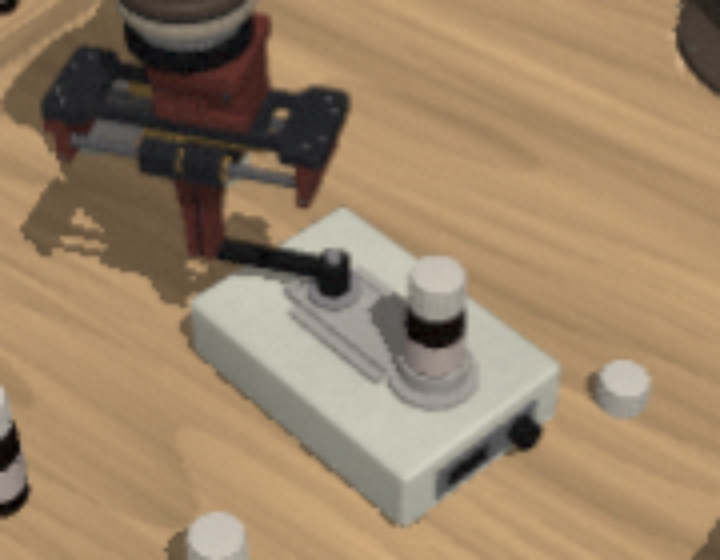

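The fingers are at crop (205,245), on the lever's anticlockwise side (towards the camera). I'll adjust radius and height.

jog_arm(linear=[[0,-0.006,0.003],[0,-0.005,0.004],[0,0,0],[0,0,0]], turn=[[0.007,0,-0.01],[0,0,0],[0,0,0],[0,0,0]])

```text
t: 2.95
tool_pos: [0.5879, -0.1444, 0.082]
ee_rot: [3.079, 0.618, 0.003]
wrist_force: [-0.2, -0.2, 0.2]
grip_width: 0.0006
```

```bash
python3 -c "
from st import *
st([.5949,-.1401,.079],-67)"
```

```text
t 2.95 p [ 0.5879 -0.1444  0.082 ] yang -67.3 tilt z [ 2.e-03 -5.e-04 -1.e+00] F [-0.2  -0.17  0.25] T [-0.05  0.04  0.  ] w 0.0006 q [ 0.34  0.5  -0.24  1.75  0.15  0.9  -1.14]
d tool [ 0.0081 -0.0013  0.003 ]
turn tool [ 0.0012 -0.0017 -0.0052]
```

jog_arm(linear=[[-0.004,0,0.002],[-0.003,0,0],[-0.003,0,0],[-0.003,0,0]], turn=[[0,0,0],[0,0,0],[0,0,0],[0,0,0]])

```text
t: 3.28
tool_pos: [0.5761, -0.1485, 0.0807]
ee_rot: [3.078, 0.622, 0.006]
wrist_force: [0.3, -0.5, -0.4]
grip_width: 0.0004
```

```bash
cat >> st.py <<'E'
S=np.array([.5352,-.0915])
def lv():
    s,p,R=st()
    v=p[:2]-S; Y=R[:2,1]; a=np.degrees(np.arctan2(v[1],v[0]))
    F=np.array(s["wrist_force"])
    print("r",np.hypot(*v).round(4),"ang",a.round(1),"arm~",(a-np.degrees(np.arctan2(.0165,np.sqrt(max(v@v-.0165**2,0))))).round(1),"Ftool",(R.T@F).round(2))
E
python3 -c "
from st import *
lv()"
```

```text
t 3.28 p [ 0.5761 -0.1485  0.0807] yang -67.15 tilt z [ 3.7e-03 -5.0e-04 -1.0e+00] F [ 0.3  -0.54 -0.37] T [ 0.02 -0.   -0.02] w 0.0004 q [ 0.35  0.49 -0.24  1.78  0.14  0.89 -1.13]
r 0.0701 ang -54.3 arm~ -67.9 Ftool [0.07 0.61 0.37]
```

jog_arm(linear=[[-0.004,0,0],[-0.004,0.0005,0],[-0.004,0.001,0],[-0.004,0.001,0]], turn=[[0,0,0],[0,0,0.03],[0,0,0.06],[0,0,0.06]])

```text
t: 3.62
tool_pos: [0.5604, -0.1576, 0.0809]
ee_rot: [3.118, 0.378, 0.006]
wrist_force: [0.0, 0.5, 0.1]
grip_width: 0.0007
```

```bash
python3 -c "
from st import *
lv()"
```

```text
t 3.62 p [ 0.5604 -0.1576  0.0809] yang -76.18 tilt z [ 4.1e-03 -4.0e-04 -1.0e+00] F [0.05 0.48 0.1 ] T [-0.   -0.03 -0.04] w 0.0007 q [ 0.35  0.47 -0.2   1.81  0.12  0.87 -1.24]
r 0.0708 ang -69.1 arm~ -82.6 Ftool [ 0.16 -0.46 -0.1 ]
```

```bash
python3 -c "
from st import *
d=env.get_image('scene');a=cv2.resize(d['image'][165:245,225:335,::-1],None,fx=7,fy=7)
cv2.imwrite('pics/s2.png',a)
d=env.get_image('side');a=cv2.resize(d['image'][180:270,260:370,::-1],None,fx=6,fy=6);cv2.imwrite('pics/d2.png',a)
"
```

```text
(no output)
```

View pics/s2.png

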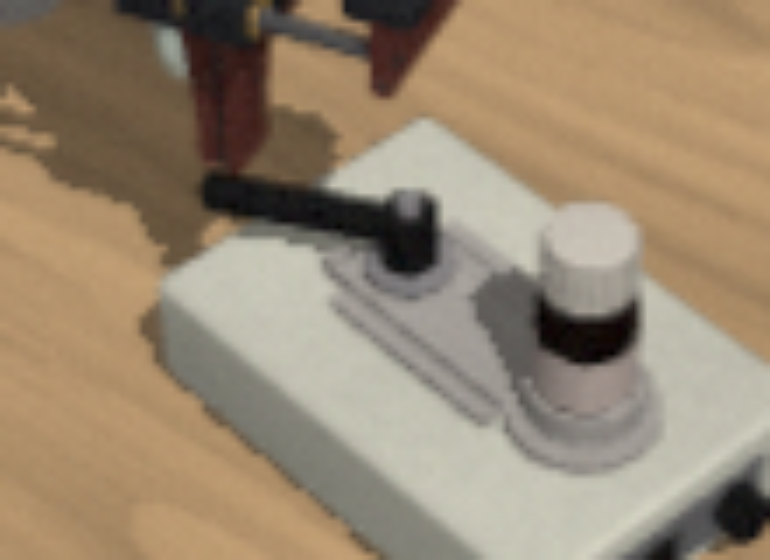

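View pics/d2.png

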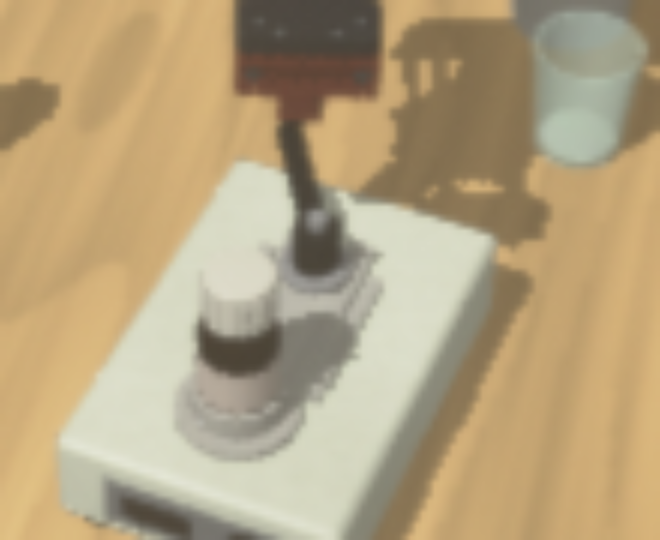

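```bash
python3 -c "
from st import *
s,p,R=st()
o=dict(scene=(225,165,7),side=(260,180,6))
for n in ['scene','side']:
    d=env.get_image(n)
    for q in (p,p-R[:,2]*.019, p+[0,0,.08]):
        uv=proj(d,q)[0]; print(n,uv.round(1),((uv-o[n][:2])*o[n][2]).round(0))
    X=cloud(d); P=X.reshape(-1,3);C=d['image'].reshape(-1,3).astype(int)
    m=(np.hypot(P[:,0]-p[0],P[:,1]-p[1])<.05)&(P[:,2]>.07)&(P[:,2]<.13)
    red=m&(C[:,0]>C[:,2]*1.8); blk=m&(C.max(1)<50)
    print('red',red.sum(),P[red].mean(0).round(4) if red.any() else '',np.nanpercentile(P[red],[2,98],axis=0).round(3) if red.any() else '');print('blk',blk.sum(),np.nanpercentile(P[blk],[2,50,98],axis=0).round(3) if blk.any() else '')
"
```

```text
t 3.72 p [ 0.5601 -0.1581  0.0809] yang -76.11 tilt z [ 0.0036 -0.001  -1.    ] F [ 0.15 -0.11  0.04] T [ 0.01 -0.02  0.03] w 0.0005 q [ 0.35  0.47 -0.2   1.81  0.12  0.87 -1.24]
scene [258.  192.9] [231. 195.]
scene [257.7 187.7] [229. 159.]
scene [256.5 170.4] [220.  38.]
red 46 [ 0.5658 -0.1499  0.1192] [[ 0.552 -0.162  0.094]
 [ 0.573 -0.143  0.13 ]]
blk 111 [[ 0.547 -0.163  0.082]
 [ 0.56  -0.137  0.092]
 [ 0.572 -0.111  0.096]]
side [308.4 205.1] [290. 151.]
side [308.6 200.5] [291. 123.]
side [309.1 184.9] [295.  29.]
red 3 [ 0.5522 -0.1492  0.1233] [[ 0.551 -0.15   0.115]
 [ 0.554 -0.148  0.129]]
blk 0
```

```bash
python3 -c "
from st import *
d=env.get_image('scene')
X=cloud(d); P=X.reshape(-1,3);C=d['image'].reshape(-1,3).astype(int)
for D,nm in ((d,'now'),(dict(np.load('pics/scene0.npz')),'t0')):
    P=cloud(D).reshape(-1,3);C=D['image'].reshape(-1,3).astype(int)
    for lo,hi in ((.03,.045),(.045,.06),(.06,.075),(.075,.1)):
        rr=np.hypot(*(P[:,:2]-S).T)
        m=(rr>lo)&(rr<hi)&(P[:,2]>.08)&(P[:,2]<.1)&(C.max(1)<70)&(P[:,1]<-.1)
        Q=P[m]-[*S,0]; print(nm,m.sum(),np.degrees(np.arctan2(Q[:,1],Q[:,0])).mean().round(1),P[m].mean(0).round(4))
a=d['image'][178:200,245:275,::-1]
cv2.imwrite('pics/s3.png',cv2.resize(a,None,fx=25,fy=25,interpolation=cv2.INTER_NEAREST))
np.set_printoptions(linewidth=200)
print((X[180:198,248:268,2]*1000).round(0)); print((X[180:198,248:268,0]*1000).round(0))
"
```

```text
now 27 -60.1 [ 0.5538 -0.1241  0.0904]
now 33 -63.0 [ 0.5588 -0.1379  0.0902]
now 32 -63.8 [ 0.565  -0.1521  0.0907]
now 11 -63.8 [ 0.5696 -0.1613  0.0904]
t0 28 -60.9 [ 0.5532 -0.1239  0.0906]
t0 30 -60.8 [ 0.5607 -0.1374  0.0906]
t0 26 -62.7 [ 0.5663 -0.1517  0.0905]
t0 8 -62.8 [ 0.5706 -0.1604  0.0907]
[[ -0.  -1.  -4.  -4.  -2. 133. 138. 138. 137. 141. 141. 143. 138. 132. 129. 123.  -2.  -4.   3.   1.]
 [ -3.  -0.  -0.  -4.   1. 133. 134. 134. 133. 139. 137. 139. 136. 129. 127. 124.  -0.  -1.  -4.  -3.]
 [ -1.  -3.  -3.  -2.  -1. 130. 127. 130. 133. 133. 134. 134. 131. 124. 122. 119.  -2.  -1.  -1.  -1.]
 [ -3.  -3.  -3.  -3.  -2. 125. 129. 128. 126. 130. 131. 132. 126. 124. 121. 113.  -1.  -1.  -4.  -2.]
 [ -1.  -1.  -1.  -3.  -4.  -2. 120. 124. 126. 125. 128. 128. 124. 121. 114.  -3.  -2.  -4.   1.  -2.]
 [ -2.  -0.  -0.   1.  -2.  -1. 117.  nan 118. 123. 124. 127. 121. 116. 113.  -4.  -2.  -2.  -4.   1.]
 [ -2.  -1.  -6.  -6.  -2.  -3. 112. 116. 115. 120. 120. 121. 117. 113.  -1.  -2.  -0.   0.  -2.   0.]
 [ -2.  -3.  -1.  -3.  -5.   0. 110. 115. 112. 117. 115. 115. 113.   4. 
[... 2216 characters left out ...]
 502. 500. 570. 569. 566. 567. 564. 562. 562. 560. 557. 555. 555. 553. 549. 548.]
 [513. 512. 506. 507. 507. 504. 573. 570. 569. 568. 568. 563. 565. 564. 560. 560. 557. 557. 552. 552.]
 [516. 513. 513. 511. 510. 509. 572. 571. 571. 569. 570. 566. 566. 566. 562. 563. 558. 560. 554. 555.]
 [518. 517. 515. 514. 510. 512. 572. 572. 571. 568. 567. 567. 564. 563. 563. 564. 559. 562. 558. 557.]
 [523. 521. 517. 519. 516. 515. 513. 508. 509. 507. 568. 567. 567. 562. 564. 562. 560. 557. 558. 556.]
 [526. 523. 525. 521. 521. 516. 517. 513. 513. 509. 507. 505. 501. 546. 544. 564. 561. 559. 560. 558.]
 [529. 529. 526. 522. 523. 518. 518. 516. 514. 511. 512. 510. 553. 553. 550. 545. 543. 543. 542. 540.]]
```

View pics/s3.png

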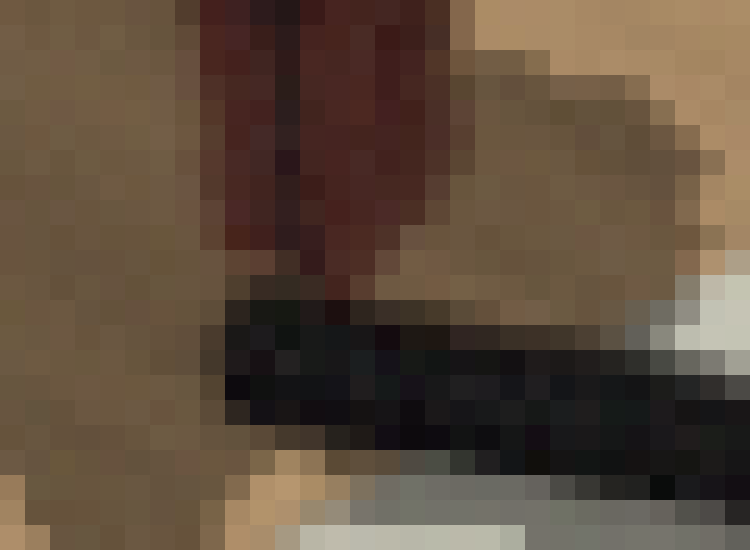

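```bash
python3 -c "
from st import *
d=env.get_image('scene')
for z in (.087,.1,.115): print(proj(d,[.5915,-.1547,z]), (proj(d,[.5915,-.1547,z])-[200,130])*4)
d=env.get_image('wrist');cv2.imwrite('pics/w1.png',d['image'][:,:,::-1])
"
```

```text
[[251.14521258 198.20498957]] [[204.5808503  272.81995827]]
[[250.83585403 194.6794939 ]] [[203.3434161  258.71797559]]
[[250.47308639 190.5390206 ]] [[201.89234557 242.15608241]]
```

View pics/w1.png

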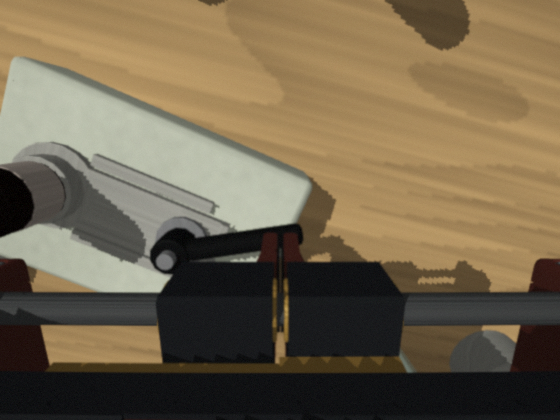

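The fingertips are visibly above the lever: the wrist view shows them over its end at (280,235), and the depth map puts their bottom at z≈0.108. That fits the sweep giving no force. I'll back out and measure the real tip height.

jog_arm(linear=[[0.01,0,0],[0.012,0,0],[0.01,0,0],[0.005,0,0],[0,0,0],[0,0,0]], turn=[[0,0,0],[0,0,-0.05],[0,0,-0.05],[0,0,-0.05],[0,0,0],[0,0,0]])

```text
t: 4.47
tool_pos: [0.602, -0.1446, 0.0809]
ee_rot: [3.077, 0.633, 0.009]
wrist_force: [-0.3, -0.6, 0.0]
grip_width: 0.0007
```

```bash
python3 -c "
from st import *
s,p,R=st([.5949,-.1401,.079],-67)
for n in ['scene','side']:
    d=env.get_image(n);X=cloud(d);P=X.reshape(-1,3);C=d['image'].reshape(-1,3).astype(int)
    m=(np.hypot(P[:,0]-p[0],P[:,1]-p[1])<.03)&(P[:,2]>.065)&(P[:,2]<.2)
    Q=P[m]; o=np.argsort(Q[:,2])[:25]; print(n,m.sum()); print(np.c_[Q[o],C[m][o]].round(3)[::3])
    c=proj(d,p)[0].astype(int); print(c, proj(d,p)[0])
    a=d['image'][c[1]-35:c[1]+20,c[0]-35:c[0]+35,::-1]
    cv2.imwrite('pics/%s4.png'%n,cv2.resize(a,None,fx=11,fy=10.9,interpolation=cv2.INTER_NEAREST)); print('tcp in crop',(proj(d,p)[0]-[c[0]-35,c[1]-35])*11)
"
```

```text
t 4.47 p [ 0.602  -0.1446  0.0809] yang -66.73 tilt z [ 5.7e-03  8.0e-04 -1.0e+00] F [-0.33 -0.61  0.02] T [-0.03 -0.01 -0.01] w 0.0007 q [ 0.33  0.52 -0.24  1.72  0.15  0.91 -1.13]
d tool [-0.0047 -0.007   0.0019]
turn tool [ 0.0015 -0.0056  0.0047]
scene 197
[[ 0.612 -0.146  0.109 76.    40.    34.   ]
 [ 0.609 -0.135  0.11  76.    40.    36.   ]
 [ 0.61  -0.14   0.111 44.    29.    29.   ]
 [ 0.59  -0.137  0.112 45.    25.    25.   ]
 [ 0.606 -0.13   0.114 82.    59.    46.   ]
 [ 0.61  -0.14   0.115 44.    31.    31.   ]
 [ 0.59  -0.137  0.115 45.    28.    25.   ]
 [ 0.613 -0.141  0.116 63.    32.    31.   ]
 [ 0.611 -0.135  0.118 67.    38.    35.   ]]
[251 203] [251.51783916 203.68580672]
tcp in crop [390.6962308  392.54387387]
side 33
[[ 5.79e-01 -1.29e-01  6.60e-02  2.18e+02  2.20e+02  1.99e+02]
 [ 5.86e-01 -1.45e-01  1.11e-01  1.62e+02  1.30e+02  9.30e+01]
 [ 6.05e-01 -1.33e-01  1.14e-01  1.32e+02  1.01e+02  7.40e+01]
 [ 5.97e-01 -1.38e-01  1.15e-01  1.07e+02  7.60e+01  6.10e+01]
 [ 6.02e-01 -1.35e-01  1.16e-01  1.04e+02  7.40e+01  5.90e+01]
 [ 6.05e-01 -1.33e-01  1.17e-01  1.14e+02  8.40e+01  6.50e+01]
 [ 5.97e-01 -1.38e-01  1.19e-01  1.03e+02  7.30e+01  5.80e+01]
 [ 5.92e-01 -1.41e-01  1.21e-01  1.03e+02  7.30e+01  5.80e+01]
 [ 6.02e-01 -1.34e-01  1.22e-01  1.04e+02  7.40e+01  5.90e+01]]
[293 205] [293.9377131  205.61855765]
tcp in crop [395.31484415 391.80413417]
```

View pics/scene4.png

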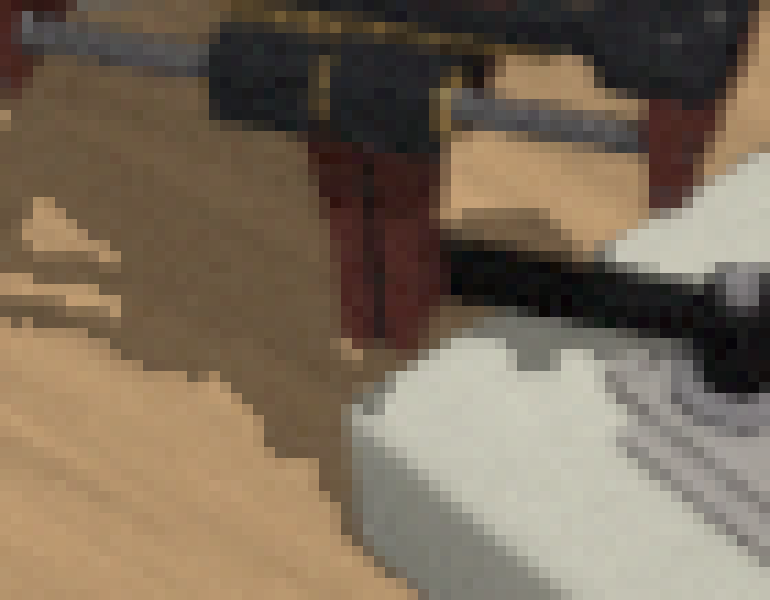

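```bash
python3 -c "
from st import *
s,p,R=st()
np.set_printoptions(linewidth=180)
d=env.get_image('scene');X=cloud(d)
for c in (249,251,253): 
  for r in range(160,206,1): print(c,r,X[r,c].round(3),d['image'][r,c]) if c==251 else 0
"
```

```text
t 4.57 p [ 0.6014 -0.1449  0.0809] yang -66.77 tilt z [ 5.4e-03  6.0e-04 -1.0e+00] F [-0.42  0.33  0.4 ] T [-0.03  0.01  0.04] w 0.0006 q [ 0.33  0.52 -0.24  1.72  0.15  0.91 -1.13]
251 160 [ 0.615 -0.121  0.249] [65 32 26]
251 161 [ 0.615 -0.121  0.247] [74 39 36]
251 162 [ 0.614 -0.122  0.243] [73 38 33]
251 163 [ 0.614 -0.122  0.24 ] [74 41 35]
251 164 [ 0.617 -0.12   0.239] [71 37 30]
251 165 [ 0.617 -0.12   0.236] [74 40 35]
251 166 [ 0.615 -0.122  0.231] [71 42 38]
251 167 [ 0.617 -0.121  0.23 ] [38 29 32]
251 168 [ 0.615 -0.123  0.224] [24 26 27]
251 169 [ 0.616 -0.122  0.222] [25 30 32]
251 170 [ 0.613 -0.125  0.216] [86 68 43]
251 171 [ 0.613 -0.126  0.212] [50 43 24]
251 172 [ 0.615 -0.124  0.211] [38 33 38]
251 173 [ 0.62  -0.119  0.215] [39 40 46]
251 174 [ 0.623 -0.117  0.214] [40 42 41]
251 175 [ 0.623 -0.117  0.211] [35 37 39]
251 176 [ 0.624 -0.116  0.209] [26 29 30]
251 177 [ 0.625 -0.116  0.207] [25 26 29]
251 178 [ 0.625 -0.116  0.204] [30 32 33]
251 179 [ 0.624 -0.117  0.2  ] [25 27 29]
251 180 [ 0.624 -0.117  0.196] [28 30 33]
251 181 [ 0.625 -0.117  0.194] [38 3
[... 331 characters left out ...]
[73 40 34]
251 190 [ 0.61  -0.135  0.142] [77 41 36]
251 191 [ 0.61  -0.135  0.139] [72 37 34]
251 192 [ 0.61  -0.135  0.135] [75 41 36]
251 193 [ 0.61  -0.135  0.131] [71 45 39]
251 194 [ 0.61  -0.136  0.128] [71 37 31]
251 195 [ 0.61  -0.136  0.124] [76 43 36]
251 196 [ 0.611 -0.135  0.122] [66 36 30]
251 197 [ 0.611 -0.135  0.118] [67 36 33]
251 198 [ 0.611 -0.135  0.115] [57 29 20]
251 199 [ 0.611 -0.136  0.111] [68 44 37]
251 200 [ 0.534 -0.214 -0.001] [100  80  62]
251 201 [ 0.537 -0.211 -0.001] [104  87  64]
251 202 [ 0.579 -0.169  0.054] [127 122 106]
251 203 [ 0.585 -0.163  0.058] [140 140 129]
251 204 [ 0.588 -0.161  0.058] [187 186 171]
251 205 [ 0.59  -0.159  0.057] [197 196 180]
```

View pics/side4.png

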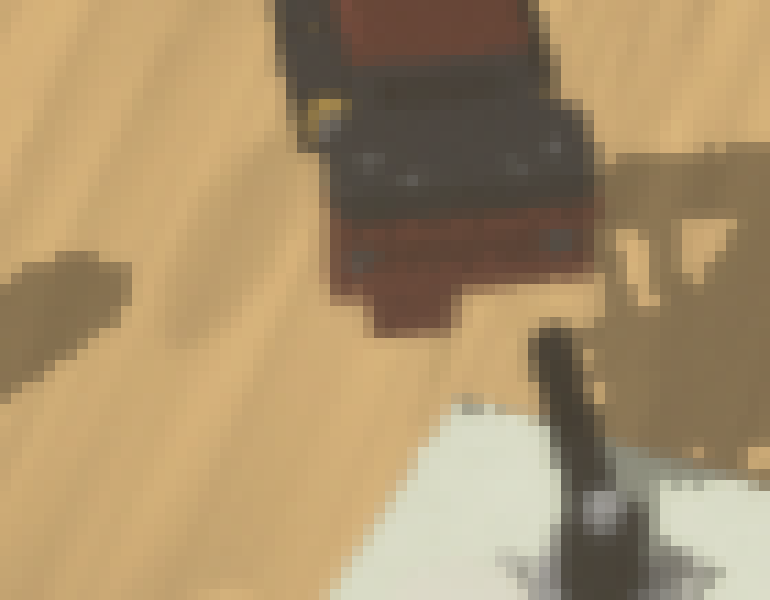

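```bash
python3 -c "
from st import *
s,p,R=st()
for n in ['scene','side']:
    d=env.get_image(n);P=cloud(d).reshape(-1,3);C=d['image'].reshape(-1,3).astype(int)
    m=(np.hypot(P[:,0]-p[0],P[:,1]-p[1])<.035)&(P[:,2]>.10)&(P[:,2]<.165)&(C[:,0]>C[:,2]*1.2)
    q=(P[m]-p)@R; print(n,m.sum())
    for a in range(2): print(' axis',a,np.percentile(q[:,a],[2,10,25,50,75,90,98]).round(4))
    print(' zmin', np.sort(P[m][:,2])[:5].round(4))
    for lo,hi in((.1,.12),(.12,.14),(.14,.16)):
        k=(P[m][:,2]>lo)&(P[m][:,2]<hi); print(lo,q[k][:,:2].min(0).round(4),q[k][:,:2].max(0).round(4),k.sum())
"
```

```text
t 4.62 p [ 0.6011 -0.1451  0.081 ] yang -66.78 tilt z [ 5.2e-03  4.0e-04 -1.0e+00] F [ 0.04 -0.12  0.44] T [ 0.07  0.02 -0.08] w 0.0009 q [ 0.33  0.52 -0.24  1.72  0.15  0.91 -1.13]
scene 167
 axis 0 [-0.0094 -0.0004  0.0092  0.0112  0.0124  0.0132  0.014 ]
 axis 1 [-0.0148 -0.0127 -0.0108 -0.0053  0.0008  0.0057  0.0088]
 zmin [0.1095 0.1096 0.1098 0.111  0.1116]
0.1 [-0.0104 -0.0115] [0.0133 0.007 ] 30
0.12 [-0.0095 -0.0126] [0.0142 0.0061] 53
0.14 [-0.0103 -0.0152] [0.0142 0.0092] 63
side 29
 axis 0 [-0.0127 -0.0102 -0.0067 -0.0007  0.0052  0.0082  0.0085]
 axis 1 [-0.0127 -0.0114 -0.0108 -0.009  -0.008  -0.0072 -0.0066]
 zmin [0.1114 0.1124 0.1131 0.1133 0.1141]
0.1 [-0.0127 -0.0123] [ 0.0086 -0.0066] 18
0.12 [-0.0128 -0.0132] [ 0.0085 -0.0065] 11Traceback (most recent call last):
  File "<string>", line 11, in <module>
    k=(P[m][:,2]>lo)&(P[m][:,2]<hi); print(lo,q[k][:,:2].min(0).round(4),q[k][:,:2].max(0).round(4),k.sum())
                                              ~~~~~~~~~~~~~~^^^
    return umr_minimum(a, axis, None, out, keepdims, initial, where)
ValueError: zero-size array to reduction operation minimum which has no identity
```

Both cameras put the true tips at z≈0.108 where 0.081 is reported, and the gripper's body sits 80 mm above them as specified. So the tool really is about 26 mm higher than reported. I'll descend slowly, watching the force.

jog_arm(linear=[[0,-0.004,0.004],[0,-0.003,0.005],[0,0,0.005],[0,0,0.004],[0,0,0.003],[0,0,0]], turn=[[0,-0.005,0],[0,0,0],[0,0,0],[0,0,0],[0,0,0],[0,0,0]])

```text
t: 5.22
tool_pos: [0.5969, -0.1385, 0.0579]
ee_rot: [3.076, 0.629, -0.001]
wrist_force: [-1.1, 0.5, 0.6]
grip_width: 0.0006
```

```bash
python3 -c "
from st import *
lv()
s,p,R=st()
for n in ['scene','side']:
    d=env.get_image(n);P=cloud(d).reshape(-1,3);C=d['image'].reshape(-1,3).astype(int)
    m=(np.hypot(P[:,0]-p[0],P[:,1]-p[1])<.035)&(P[:,2]>.07)&(P[:,2]<.165)&(C[:,0]>C[:,2]*1.2)
    print(n,m.sum(),' zmin', np.sort(P[m][:,2])[:8].round(4))
    cv2.imwrite('pics/%s5.png'%n,cv2.resize(d['image'][160:230,230:340,::-1],None,fx=7,fy=7))
"
```

```text
t 5.22 p [ 0.5969 -0.1385  0.0579] yang -66.88 tilt z [-2.0e-04 -2.4e-03 -1.0e+00] F [-1.09  0.49  0.63] T [0.01 0.07 0.01] w 0.0006 q [ 0.32  0.54 -0.23  1.75  0.16  0.87 -1.16]
r 0.0776 ang -37.3 arm~ -49.6 Ftool [-0.8  -0.88 -0.63]
t 5.22 p [ 0.5969 -0.1385  0.0579] yang -66.88 tilt z [-2.0e-04 -2.4e-03 -1.0e+00] F [-1.09  0.49  0.63] T [0.01 0.07 0.01] w 0.0006 q [ 0.32  0.54 -0.23  1.75  0.16  0.87 -1.16]
scene 171  zmin [0.0846 0.085  0.0856 0.0871 0.0873 0.0877 0.0879 0.0885]
side 24  zmin [0.0855 0.0875 0.0881 0.0897 0.0901 0.0911 0.0913 0.0915]
```

View pics/scene5.png

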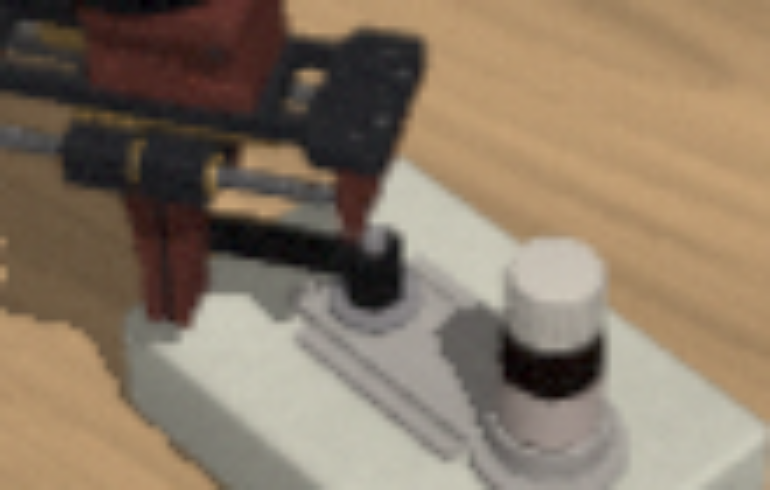

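jog_arm(linear=[[0,0,0.003],[-0.004,0,0.002],[-0.006,0,0],[-0.004,0,0],[-0.002,0,0],[-0.002,0,0],[-0.002,0,0]], turn=[[0,0,0],[0,0,0],[0,0,0],[0,0,0],[0,0,0],[0,0,0],[0,0,0]])

```text
t: 5.9
tool_pos: [0.5776, -0.1478, 0.0537]
ee_rot: [3.075, 0.628, 0.002]
wrist_force: [3.5, 1.6, -0.3]
grip_width: 0.0009
```

```bash
python3 -c "
from st import *
lv()"
```

```text
t 5.9 p [ 0.5776 -0.1478  0.0537] yang -66.92 tilt z [ 0.002  -0.0028 -1.    ] F [ 3.47  1.58 -0.35] T [ 0.5  -0.89  0.01] w 0.0009 q [ 0.34  0.52 -0.23  1.79  0.16  0.84 -1.14]
r 0.0705 ang -53.0 arm~ -66.5 Ftool [ 3.81 -0.1   0.35]
```

Contact made, with 3.8 N on the push side, which is about the expected turning force. Pushing round now.

jog_arm(linear=[[-0.004,0.0005,0],[-0.004,0.0008,0],[-0.004,0.0008,0],[-0.004,0.0008,0],[-0.004,0.0008,0],[-0.004,0.0008,0]], turn=[[0,0,0.03],[0,0,0.05],[0,0,0.05],[0,0,0.05],[0,0,0.05],[0,0,0.05]])

```text
t: 6.4
tool_pos: [0.562, -0.1572, 0.055]
ee_rot: [3.136, 0.166, 0.027]
wrist_force: [3.5, 0.3, -2.1]
grip_width: 0.0005
```

```bash
python3 -c "
from st import *
lv()"
```

```text
t 6.4 p [ 0.562  -0.1572  0.055 ] yang -83.93 tilt z [ 1.690e-02 -2.000e-04 -9.999e-01] F [ 3.55  0.29 -2.09] T [ 0.17 -0.84 -0.  ] w 0.0005 q [ 0.32  0.49 -0.17  1.84  0.11  0.8  -1.37]
r 0.0709 ang -67.8 arm~ -81.2 Ftool [3.52 0.08 2.15]
```

```bash
sed -i 's/    s,p,R=st()\n    v=/&/; s/^    s,p,R=st()$/    s,p,R=st(None,a0)/; s/^def lv():/def lv(a0=None):/' st.py; python3 -c "
from st import *
lv(-84)"
```

```text
t 6.4 p [ 0.562  -0.1572  0.055 ] yang -83.93 tilt z [ 1.690e-02 -2.000e-04 -9.999e-01] F [ 3.55  0.29 -2.09] T [ 0.17 -0.84 -0.  ] w 0.0005 q [ 0.32  0.49 -0.17  1.84  0.11  0.8  -1.37]
turn tool [ 0.002  -0.0168  0.0012]
r 0.0709 ang -67.8 arm~ -81.2 Ftool [3.52 0.08 2.15]
```

jog_arm(linear=[[-0.004,0.0008,0],[-0.004,0.0008,0],[-0.004,0.0008,0],[-0.004,0.0008,0],[-0.004,0.0008,0],[-0.004,0.0008,0],[-0.004,0.0008,0],[-0.004,0.0008,0]], turn=[[0,-0.008,0.05],[0,-0.006,0.05],[0,-0.004,0.05],[0,-0.004,0.05],[0,-0.004,0.05],[0,-0.004,0.05],[0,-0.004,0.05],[0,-0.004,0.05]])

```text
t: 7.07
tool_pos: [0.536, -0.1628, 0.0566]
ee_rot: [-3.1, 0.512, 0.007]
wrist_force: [3.3, -1.2, -3.1]
grip_width: 0.0005
```

```bash
python3 -c "
from st import *
lv(-100)"
```

```text
t 7.07 p [ 0.536  -0.1628  0.0566] yang -108.74 tilt z [-4.3e-03  7.0e-04 -1.0e+00] F [ 3.29 -1.18 -3.05] T [-0.18 -0.88 -0.01] w 0.0005 q [ 0.25  0.46 -0.06  1.88  0.04  0.8  -1.72]
turn tool [ 0.0004  0.0044 -0.1526]
r 0.0713 ang -89.3 arm~ -102.7 Ftool [3.51 0.06 3.04]
```

jog_arm(linear=[[-0.004,0.0004,0.0005],[-0.004,0.0004,0.0005],[-0.004,0.0006,0.0005],[-0.004,0.0008,0],[-0.004,0.0008,0],[-0.004,0.0008,0],[-0.004,0.0008,0]], turn=[[0,0,0.02],[0,0,0.03],[0,0,0.03],[0,0,0.04],[0,0,0.05],[0,0,0.05],[0,0,0.05]])

```text
t: 7.65
tool_pos: [0.5137, -0.1587, 0.0577]
ee_rot: [2.993, -0.951, 0.02]
wrist_force: [3.9, -1.4, -2.3]
grip_width: 0.0007
```

```bash
python3 -c "
from st import *
lv(-125)"
```

```text
t 7.65 p [ 0.5137 -0.1587  0.0577] yang -125.27 tilt z [ 0.0117 -0.0044 -0.9999] F [ 3.88 -1.41 -2.25] T [-0.21 -0.76 -0.04] w 0.0007 q [ 0.2   0.42  0.01  1.96 -0.    0.75 -1.98]
turn tool [-0.0031 -0.0121 -0.0047]
r 0.0705 ang -107.7 arm~ -121.3 Ftool [ 3.95 -1.08  2.3 ]
```

jog_arm(linear=[[-0.004,0.0004,0.0005],[-0.004,0.0006,0.0005],[-0.004,0.0006,0],[-0.004,0.0006,0]], turn=[[0,-0.005,0.03],[0,-0.004,0.03],[0,-0.003,0.03],[0,-0.003,0.03]])

```text
t: 7.98
tool_pos: [0.5024, -0.153, 0.0583]
ee_rot: [-2.921, 1.143, -0.013]
wrist_force: [4.3, -3.1, -4.6]
grip_width: 0.0001
```

```bash
python3 -c "
from st import *
lv(-133)"
```

```text
t 7.98 p [ 0.5024 -0.153   0.0583] yang -132.74 tilt z [ 0.0091  0.0014 -1.    ] F [ 4.25 -3.15 -4.62] T [-0.5  -0.91 -0.07] w 0.0001 q [ 0.18  0.4   0.04  1.98 -0.03  0.75 -2.09]
turn tool [-0.0072 -0.0057  0.0044]
r 0.0697 ang -118.1 arm~ -131.8 Ftool [ 5.23 -0.54  4.65]
```

jog_arm(linear=[[-0.003,0.0004,0.0015],[-0.003,0.0004,0.0015],[-0.003,0.0005,0.001]], turn=[[-0.003,-0.004,0.02],[-0.002,-0.003,0.02],[0,-0.003,0.03]])

```text
t: 8.23
tool_pos: [0.4977, -0.1503, 0.0564]
ee_rot: [-2.876, 1.255, -0.008]
wrist_force: [2.1, -2.5, 4.0]
grip_width: 0.0007
```

```bash
python3 -c "
from st import *
lv(-138)"
```

```text
t 8.23 p [ 0.4977 -0.1503  0.0564] yang -137.14 tilt z [ 0.0058  0.0011 -1.    ] F [ 2.15 -2.54  3.99] T [-0.66 -0.64 -0.03] w 0.0007 q [ 0.16  0.4   0.05  2.   -0.03  0.74 -2.16]
turn tool [-0.0051 -0.0031  0.0151]
r 0.0697 ang -122.5 arm~ -136.2 Ftool [ 3.33  0.13 -3.98]
```

jog_arm(linear=[[-0.003,0.0005,0.0003],[-0.003,0.0005,0.0003],[-0.003,0.0005,0.0003]], turn=[[-0.002,-0.003,0.03],[-0.002,-0.003,0.03],[0,-0.003,0.03]])

```text
t: 8.48
tool_pos: [0.4926, -0.1466, 0.0569]
ee_rot: [-2.812, 1.394, -0.001]
wrist_force: [3.5, -3.3, 1.0]
grip_width: 0.0006
```

```bash
python3 -c "
from st import *
lv(-143)"
```

```text
t 8.48 p [ 0.4926 -0.1466  0.0569] yang -142.73 tilt z [ 0.0021  0.0026 -1.    ] F [ 3.48 -3.3   0.99] T [-0.62 -0.71  0.  ] w 0.0006 q [ 0.14  0.39  0.08  2.01 -0.05  0.74 -2.25]
turn tool [-0.0032  0.0008  0.0048]
r 0.0697 ang -127.7 arm~ -141.4 Ftool [ 4.73 -0.77 -1.  ]
```

jog_arm(linear=[[-0.003,0.0003,0.0003],[-0.003,0.0003,0.0003]], turn=[[-0.002,0,0.02],[-0.001,0,0.03]])

```text
t: 8.65
tool_pos: [0.4893, -0.1438, 0.057]
ee_rot: [2.775, -1.472, 0.004]
wrist_force: [2.4, -3.2, 1.3]
grip_width: 0.0004
```

jog_arm(linear=[[-0.003,0.0003,0.0003],[-0.003,0.0003,0.0003]], turn=[[0,0,0.03],[0,0,0.03]])

```text
t: 8.82
tool_pos: [0.4874, -0.1423, 0.0575]
ee_rot: [2.725, -1.562, 0.014]
wrist_force: [5.0, -10.2, -0.3]
grip_width: 0.0001
```

```bash
python3 -c "
from st import *
lv(-150)"
```

```text
t 8.82 p [ 0.4874 -0.1423  0.0575] yang -149.64 tilt z [ 0.007  -0.0054 -1.    ] F [  5.02 -10.19  -0.26] T [-2.32 -1.43  0.04] w 0.0001 q [ 0.1   0.38  0.11  2.03 -0.05  0.73 -2.37]
turn tool [-0.0033 -0.0082  0.0063]
r 0.0698 ang -133.2 arm~ -146.9 Ftool [11.33  0.82  0.35]
```

Force rose to 11 N at about 1.40 rad, so it may be the stop. One small confirming nudge.

jog_arm(linear=[[-0.002,0,0]], turn=[[0,0,0]])

```text
t: 8.9
tool_pos: [0.4878, -0.1426, 0.058]
ee_rot: [2.721, -1.566, 0.021]
wrist_force: [5.5, -5.3, -4.0]
grip_width: 0.0006
```

```bash
python3 -c "
from st import *
lv(-150)"
```

```text
t 8.9 p [ 0.4878 -0.1426  0.058 ] yang -149.83 tilt z [ 0.0104 -0.0081 -0.9999] F [ 5.49 -5.29 -4.03] T [-1.34 -1.27  0.04] w 0.0006 q [ 0.1   0.38  0.11  2.03 -0.05  0.73 -2.38]
turn tool [-0.0049 -0.0123  0.0029]
r 0.0697 ang -132.8 arm~ -146.5 Ftool [ 7.28 -2.06  4.13]
```

jog_arm(linear=[[-0.003,0,0.001],[-0.003,0,0]], turn=[[-0.003,-0.008,0],[0,0,0]])

```text
t: 9.07
tool_pos: [0.4876, -0.1424, 0.058]
ee_rot: [2.718, -1.571, 0.021]
wrist_force: [6.7, -9.8, -4.4]
grip_width: 0.0004
```

```bash
python3 -c "
from st import *
lv(-150)"
```

```text
t 9.07 p [ 0.4876 -0.1424  0.058 ] yang -150.05 tilt z [ 0.0106 -0.0089 -0.9999] F [ 6.67 -9.81 -4.44] T [-2.09 -1.62  0.01] w 0.0004 q [ 0.09  0.38  0.11  2.03 -0.05  0.72 -2.38]
turn tool [-0.0048 -0.013  -0.0009]
r 0.0697 ang -133.0 arm~ -146.7 Ftool [11.77 -0.86  4.6 ]
```

It holds still at 12 N, three times the turning force, at about 1.40 rad, which is inside the 1.3–1.9 window. That's the end stop. I'll back off the lever, rise and look.

jog_arm(linear=[[0.006,0,0],[0.01,0,0],[0.01,0,0],[0.004,0,-0.01],[0,0,-0.025],[0,0,-0.03],[0,0,-0.03],[0,0,-0.025],[0,0,-0.01],[0,0,0]], turn=[[0,-0.006,0],[0,-0.005,0],[0,0,0],[0,0,0],[0,0,0],[0,0,-0.08],[0,0,-0.1],[0,0,-0.1],[0,0,-0.1],[0,0,0]])

```text
t: 9.9
tool_pos: [0.4978, -0.1721, 0.1894]
ee_rot: [-2.972, 1.01, 0.026]
wrist_force: [0.9, -0.4, -0.3]
grip_width: 0.0005
```

```bash
python3 -c "
from st import *
st([.5503,.0019,.2],-99.2)
for n,c in dict(scene=(150,330,130,270),side=(240,380,160,280)).items():
    d=env.get_image(n); np.savez(f'pics/{n}6.npz',**d); cv2.imwrite(f'pics/{n}6.png',cv2.resize(d['image'][c[2]:c[3],c[0]:c[1],::-1],None,fx=4,fy=4))
"
```

```text
t 9.9 p [ 0.4978 -0.1721  0.1894] yang -127.53 tilt z [-0.015   0.0079 -0.9999] F [ 0.88 -0.36 -0.26] T [-0.02 -0.06 -0.06] w 0.0005 q [ 0.2   0.26  0.06  1.83 -0.02  1.07 -1.96]
d tool [-0.0645 -0.1699 -0.0101]
turn tool [-0.0013  0.0171 -0.4945]
```

View pics/scene6.png

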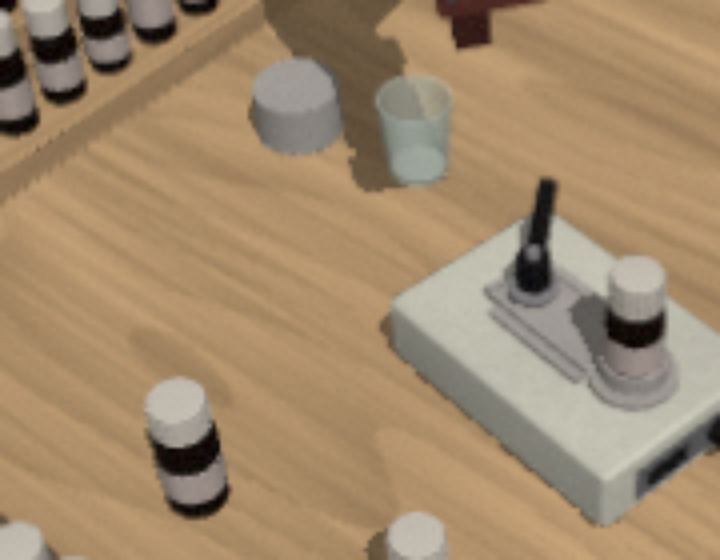

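View pics/side6.png

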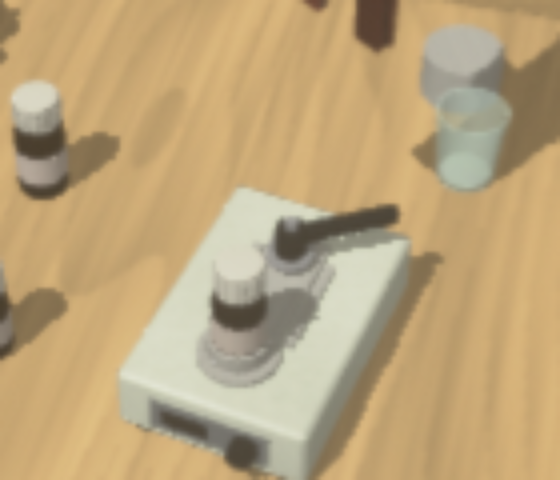

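```bash
python3 - <<'E'
from h import *
S=np.array([.5352,-.0915])
for n,t in dict(scene=(286.2,176),side=(338.3,213.2)).items():
    d=dict(np.load(f"pics/{n}6.npz"))
    for a in (-140,-145,-150,-155,-160):
        r=np.radians(a); p=proj(d,[*(S+.081*np.array([np.cos(r),np.sin(r)])),.092])[0]; print(n,a,p.round(1),t)
    P=cloud(d).reshape(-1,3);C=d["image"].reshape(-1,3).astype(int)
    rr=np.hypot(*(P[:,:2]-S).T); m=(rr>.03)&(rr<.09)&(P[:,2]>.082)&(P[:,2]<.105)&(C.max(1)<75)
    Q=P[m]; print(n,m.sum(),np.degrees(np.arctan2(Q[:,1]-S[1],Q[:,0]-S[0])).mean(), Q.mean(0), np.percentile(Q[:,2],90))
E
```

```text
scene -140 [282.2 175.1] (286.2, 176)
scene -145 [284.8 175.2] (286.2, 176)
scene -150 [287.3 175.3] (286.2, 176)
scene -155 [289.8 175.6] (286.2, 176)
scene -160 [292.3 176.1] (286.2, 176)
scene 49 -148.88827566594153 [ 0.49048609 -0.11858423  0.09718905] 0.09952838012545874
side -140 [336.  210.7] (338.3, 213.2)
side -145 [337.1 212.2] (338.3, 213.2)
side -150 [338.  213.8] (338.3, 213.2)
side -155 [338.7 215.5] (338.3, 213.2)
side -160 [339.2 217.2] (338.3, 213.2)<stdin>:9: RuntimeWarning: Mean of empty slice.
  ret = ret.dtype.type(ret / rcount)
  ret = um.true_divide(
Traceback (most recent call last):
IndexError: index -1 is out of bounds for axis 0 with size 0
```

Image measurements put the lever at −148°, matching what I felt. Now moving over the cap with the gripper open.

jog_arm(linear=[[0,0,-0.012],[-0.006,-0.015,-0.005],[-0.009,-0.022,0],[-0.009,-0.022,0],[-0.009,-0.022,0],[-0.009,-0.022,0],[-0.007,-0.02,0],[-0.004,-0.012,0],[0,0,0],[0,0,0],[0,0,0],[0,0,0]], turn=[[-0.001,0.017,0],[0,0,0],[0,0,0],[0,0,0],[0,0,0],[0,0,0],[0,0,0],[0,0,-0.1],[0,0,-0.1],[0,0,-0.1],[0,0,-0.1],[0,0,0]], claw=0)

```text
t: 11.0
tool_pos: [0.5332, -0.0253, 0.1942]
ee_rot: [3.102, -0.437, -0.037]
wrist_force: [0.6, -0.7, -0.0]
grip_width: 0.0774
```

```bash
python3 -c "
from st import *
st([.5503,.0019,.18],-99.2)"
```

```text
t 11.0 p [ 0.5332 -0.0253  0.1942] yang -106.01 tilt z [-0.0243 -0.0051 -0.9997] F [ 0.63 -0.66 -0.04] T [ 0.08  0.01 -0.02] w 0.0774 q [ 0.02  0.28 -0.09  1.79  0.03  1.1  -1.92]
d tool [ 0.0093 -0.031   0.0136]
turn tool [ 0.0103  0.0226 -0.119 ]
```

jog_arm(linear=[[0.003,-0.01,0],[0.003,-0.01,0],[0.003,-0.007,0],[0,0,0],[0,0,0]], turn=[[0.01,0.02,-0.06],[0,0,-0.05],[0,0,0],[0,0,0],[0,0,0]])

```text
t: 11.42
tool_pos: [0.5471, 0.0002, 0.1918]
ee_rot: [3.126, -0.288, -0.012]
wrist_force: [-0.4, -0.4, 0.4]
grip_width: 0.0876
```

```bash
python3 -c "
from st import *
st([.5503,.0019,.18],-99.2)
d=env.get_image('wrist');cv2.imwrite('pics/w7.png',d['image'][:,:,::-1])
print('cap proj',proj(d,[.5503,.0019,.154]))
"
```

```text
t 11.42 p [5.471e-01 2.000e-04 1.918e-01] yang -100.52 tilt z [-0.0076 -0.0015 -1.    ] F [-0.4  -0.39  0.36] T [0.06 0.05 0.03] w 0.0876 q [ 0.    0.29 -0.11  1.78  0.04  1.08 -1.88]
d tool [ 0.0029 -0.0023  0.0118]
turn tool [ 0.0028  0.0072 -0.023 ]
cap proj [[277.52689169 212.57467309]]
```

View pics/w7.png

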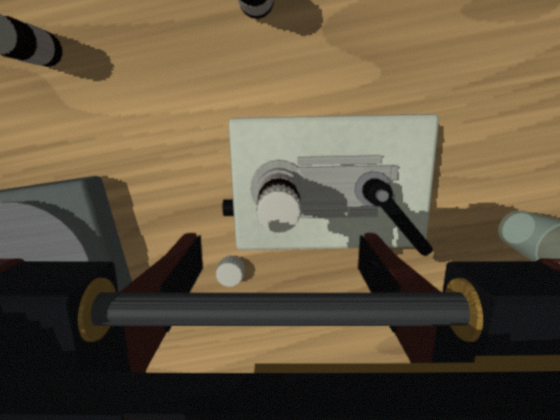

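```bash
python3 -c "
from st import *
s,p,R=st()
d=env.get_image('wrist');X=cloud(d)
print('mixer top',X[150,400],X[130,300],'table',X[300,260],X[60,200],'cap',X[210,279], 'scale',X[230,40])
print('TCP proj',proj(d,p),proj(d,p+[0,0,.026]))
P=X.reshape(-1,3);m=(abs(P[:,2]-X[210,279,2])<.004)&(np.hypot(P[:,0]-.55,P[:,1])<.04)
print(cv2.minEnclosingCircle(P[m][:,:2].astype(np.float32)))
print('finger tip px z',X[240,190],X[240,375])
"
```

```text
t 11.47 p [5.471e-01 3.000e-04 1.918e-01] yang -100.5 tilt z [-0.0075 -0.0014 -1.    ] F [ 0.7   1.78 -0.14] T [ 0.07 -0.03  0.01] w 0.0877 q [ 0.    0.29 -0.11  1.78  0.04  1.08 -1.88]
mixer top [ 0.5663051  -0.1282217   0.06045303] [ 0.60454007 -0.03072843  0.05910997] table [5.7601142e-01 4.4086750e-04 3.1647960e-01] [ 6.99687685e-01  6.44295804e-02 -3.08343351e-04] cap [5.52210926e-01 5.00392849e-04 1.54340662e-01] scale [0.55241035 0.26657233 0.06300182]
TCP proj [[280.73354549 233.05405592]] [[280.9152886  248.73424645]]
((0.5505059361457825, 0.0012184734223410487), 0.017735155299305916)
finger tip px z [0.56682161 0.04390981 0.23352904] [ 0.54882149 -0.04942336  0.23202858]
```

jog_arm(linear=[[0.003,-0.001,0],[0,0,0.01],[0,0,0.014],[0,0,0.014],[0,0,0.014],[0,0,0.014],[0,0,0.01],[0,0,0.005],[0,0,0],[0,0,0]], turn=[[0.003,0.007,-0.022],[0,0,0],[0,0,0],[0,0,0],[0,0,0],[0,0,0],[0,0,0],[0,0,0],[0,0,0],[0,0,0]])

```text
t: 12.35
tool_pos: [0.5499, -0.0031, 0.1043]
ee_rot: [3.13, -0.261, 0.002]
wrist_force: [0.0, 0.6, 0.1]
grip_width: 0.0877
```

```bash
python3 -c "
from st import *
st([.5504,.0015,.096],-99.2)"
```

```text
t 12.35 p [ 0.5499 -0.0031  0.1043] yang -99.53 tilt z [ 1.2e-03 -9.0e-04 -1.0e+00] F [0.   0.65 0.15] T [ 0.05 -0.02  0.  ] w 0.0877 q [ 0.01  0.38 -0.11  1.87  0.06  0.89 -1.87]
d tool [-0.0003 -0.0046  0.0083]
turn tool [ 0.0006 -0.0014 -0.0057]
```

jog_arm(linear=[[0,-0.003,0.005],[0,-0.002,0.003],[0,0,0],[0,0,0]], turn=[[0,0,-0.005],[0,0,0],[0,0,0],[0,0,0]])

```text
t: 12.68
tool_pos: [0.5522, 0.0025, 0.0973]
ee_rot: [3.131, -0.253, 0.007]
wrist_force: [0.7, 0.4, 0.4]
grip_width: 0.0881
```

```bash
python3 -c "
from st import *
s,p,R=st([.5504,.0015,.096],-99.2)
for n,c in dict(scene=(255,365,140,245),side=(255,350,190,275)).items():
    d=env.get_image(n); cv2.imwrite(f'pics/{n}8.png',cv2.resize(d['image'][c[2]:c[3],c[0]:c[1],::-1],None,fx=6 if n=='side' else 5.5,fy=6 if n=='side' else 5.5))
    P=cloud(d).reshape(-1,3);C=d['image'].reshape(-1,3).astype(int)
    m=(np.hypot(P[:,0]-p[0],P[:,1]-p[1])<.07)&(P[:,2]>.07)&(P[:,2]<.18)&(C[:,0]>C[:,2]*1.5)&(C[:,0]<110)
    q=(P[m]-p)@R
    for sg in(1,-1):
        k=q[:,1]*sg>.03; print(n,sg,k.sum(),np.sort(P[m][k][:,2])[:4].round(4),np.percentile(q[k],[5,50,95],axis=0).round(4).tolist() if k.any() else '')
"
```

```text
t 12.68 p [0.5522 0.0025 0.0973] yang -99.22 tilt z [ 4.4e-03 -6.0e-04 -1.0e+00] F [0.68 0.38 0.45] T [-0.01 -0.04  0.01] w 0.0881 q [-0.    0.39 -0.11  1.88  0.06  0.87 -1.88]
d tool [-0.0017  0.0013  0.0013]
turn tool [-0.0001 -0.0045 -0.0004]
scene 1 43 [0.1275 0.1277 0.1295 0.1301] [[-0.0051, 0.041, -0.0813], [0.01, 0.0463, -0.0611], [0.0119, 0.0503, -0.0322]]
scene -1 98 [0.1275 0.1289 0.1293 0.1297] [[-0.0072, -0.0576, -0.0794], [0.0083, -0.0549, -0.0544], [0.0115, -0.0487, -0.0343]]
side 1 10 [0.1268 0.1282 0.134  0.1365] [[-0.014, 0.0454, -0.0518], [-0.0125, 0.0484, -0.0409], [-0.0116, 0.0552, -0.0302]]
side -1 39 [0.1357 0.1411 0.1447 0.1483] [[-0.0136, -0.0566, -0.0806], [-0.0088, -0.0545, -0.0707], [0.0042, -0.0496, -0.0471]]
```

View pics/scene8.png

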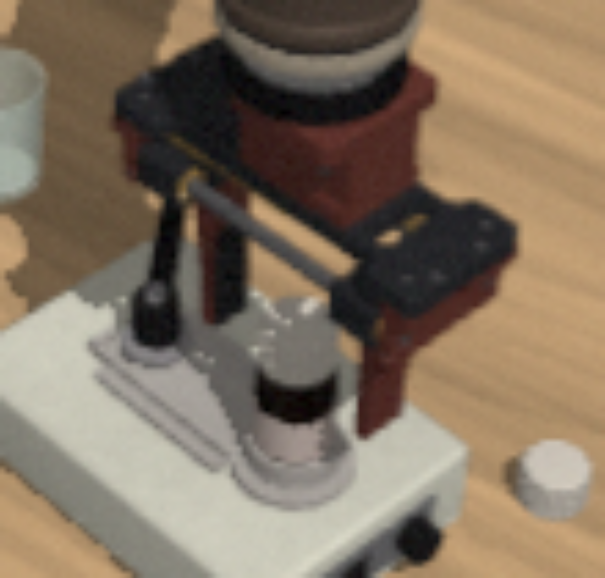

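View pics/side8.png

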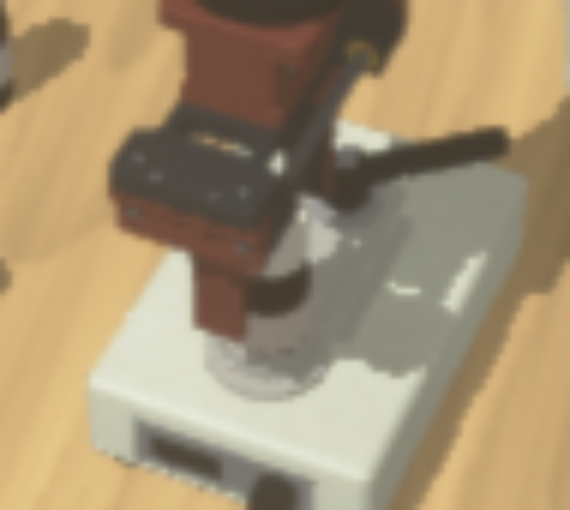

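The fingers straddle the cap evenly, with tips at z≈0.126. I'll settle 3 mm lower and close.

jog_arm(linear=[[-0.0015,0.001,0.003],[0,0,0.001],[0,0,0]], turn=[[0,-0.004,0],[0,0,0],[0,0,0]])

```text
t: 13.03
tool_pos: [0.5509, 0.0015, 0.0937]
ee_rot: [-3.131, 0.253, -0.002]
wrist_force: [-0.6, -0.1, 0.3]
grip_width: 0.088
```

```bash
python3 -c "
from st import *
s,p,R=st([.5504,.0015,.0955],-99.2)"
```

```text
t 13.03 p [0.5509 0.0015 0.0937] yang -99.23 tilt z [ 0.0015  0.     -1.    ] F [-0.57 -0.07  0.3 ] T [ 0.04  0.01 -0.01] w 0.088 q [-0.    0.4  -0.11  1.88  0.06  0.86 -1.88]
d tool [-0.0005  0.0001 -0.0018]
turn tool [-0.0003 -0.0014 -0.0006]
```

jog_arm(linear=[[0,0,0],[0,0,0],[0,0,0],[0,0,0],[0,0,0],[0,0,0],[0,0,0]], turn=[[0,0,0],[0,0,0],[0,0,0],[0,0,0],[0,0,0],[0,0,0],[0,0,0]], claw=1, grip_force=20)

```text
t: 13.62
tool_pos: [0.5509, 0.0013, 0.0938]
ee_rot: [-3.131, 0.254, -0.002]
wrist_force: [-0.3, -0.1, -0.3]
grip_width: 0.0451
```

```bash
python3 -c "
from st import *
s,p,R=st([.5504,.0015,.0955],-99.2)"
```

```text
t 13.62 p [0.5509 0.0013 0.0938] yang -99.26 tilt z [ 0.0015 -0.     -1.    ] F [-0.26 -0.14 -0.25] T [ 0.02 -0.01 -0.02] w 0.0451 q [-0.    0.4  -0.11  1.88  0.06  0.86 -1.88]
d tool [-0.0005 -0.0002 -0.0017]
turn tool [-0.0002 -0.0015 -0.001 ]
```

jog_arm(linear=[[0,0,0],[0,0,0],[0,0,0],[0,0,0]], turn=[[0,0,0],[0,0,0],[0,0,0],[0,0,0]])

```text
t: 13.95
tool_pos: [0.5509, 0.0011, 0.0937]
ee_rot: [3.131, -0.254, 0.002]
wrist_force: [0.4, -0.9, 0.6]
grip_width: 0.0335
```

```bash
python3 -c "
from st import *
s,p,R=st([.5504,.0015,.0955],-99.2)"
```

```text
t 13.95 p [0.5509 0.0011 0.0937] yang -99.26 tilt z [ 1.5e-03 -1.0e-04 -1.0e+00] F [ 0.43 -0.91  0.61] T [ 0.07 -0.01 -0.02] w 0.0335 q [-0.    0.4  -0.11  1.88  0.06  0.86 -1.88]
d tool [-0.0006 -0.0003 -0.0018]
turn tool [-0.0001 -0.0015 -0.0011]
```

jog_arm(linear=[[0,-0.002,0],[0,-0.003,0],[0,-0.003,0]], turn=[[0,-0.0015,0],[0,0,0],[0,0,0]])

```text
t: 14.2
tool_pos: [0.552, 0.0071, 0.0939]
ee_rot: [3.129, -0.257, -0.001]
wrist_force: [0.1, -1.7, -0.1]
grip_width: 0.0338
```

```bash
cat >> st.py <<'E'
G=np.array([.5509,.0011,.0937])
def dr():
    s,p,R=st(None,-99.25)
    u=np.array([np.cos(np.radians(80.75)),np.sin(np.radians(80.75)),0]); w=p-G
    print("along",(w@u).round(4),"lat",(w@np.cross([0,0,1],u)).round(4),"dz",w[2].round(4),"Ftool",(R.T@np.array(s["wrist_force"])).round(2))
E
python3 -c "
from st import *
dr()"
```

```text
t 14.2 p [0.552  0.0071 0.0939] yang -99.39 tilt z [-6.0e-04 -2.1e-03 -1.0e+00] F [ 0.13 -1.74 -0.13] T [-0.45  0.14  0.01] w 0.0338 q [-0.01  0.4  -0.11  1.88  0.06  0.87 -1.89]
turn tool [ 0.0022  0.0003 -0.0024]
along 0.006 lat -0.0001 dz 0.0002 Ftool [0.41 1.69 0.13]
```

Sliding freely with 1.7 N of drag. Continuing.

jog_arm(linear=[[0,-0.004,0],[0,-0.005,0],[0,-0.005,0],[0,-0.005,0]], turn=[[0.002,0,-0.002],[0,0,0],[0,0,0],[0,0,0]])

```text
t: 14.53
tool_pos: [0.5552, 0.0266, 0.0938]
ee_rot: [3.13, -0.255, -0.001]
wrist_force: [-0.4, -2.0, 0.2]
grip_width: 0.0339
```

```bash
python3 -c "
from st import *
dr()"
```

```text
t 14.53 p [0.5552 0.0266 0.0938] yang -99.33 tilt z [-6.e-04 -8.e-04 -1.e+00] F [-0.4  -2.01  0.15] T [-0.43  0.03 -0.  ] w 0.0339 q [-0.04  0.41 -0.12  1.87  0.06  0.87 -1.93]
turn tool [ 0.0009  0.0004 -0.0013]
along 0.0259 lat -0.0002 dz 0.0001 Ftool [-0.07  2.04 -0.15]
```

jog_arm(linear=[[0,-0.005,0],[0,-0.005,0],[0,-0.005,0],[0,-0.005,0],[0,-0.005,0],[0,-0.005,0]], turn=[[0.001,0,-0.001],[0,0,0],[0,0,0],[0,0,0],[0,0,0],[0,0,0]])

```text
t: 15.03
tool_pos: [0.5603, 0.0609, 0.0936]
ee_rot: [-3.131, 0.251, 0.001]
wrist_force: [-0.1, -1.7, 0.9]
grip_width: 0.0338
```

```bash
python3 -c "
from st import *
dr()"
```

```text
t 15.03 p [0.5603 0.0609 0.0936] yang -99.15 tilt z [-8.e-04  8.e-04 -1.e+00] F [-0.11 -1.68  0.86] T [-0.48  0.05 -0.02] w 0.0338 q [-0.09  0.42 -0.13  1.85  0.07  0.88 -1.98]
turn tool [-0.0007  0.0009  0.0017]
along 0.0606 lat 0.0003 dz -0.0001 Ftool [ 0.16  1.68 -0.86]
```

jog_arm(linear=[[0,-0.004,0],[0,0,-0.003],[0,0,-0.005],[0,0,-0.008],[0,0,-0.01],[0,0,-0.008],[0,0,0],[0,0,0]], turn=[[0,0,0],[0,0,0],[0,0,0],[0,0,0],[0,0,0],[0,0,0],[0,0,0],[0,0,0]])

```text
t: 15.7
tool_pos: [0.5605, 0.0686, 0.131]
ee_rot: [-3.128, 0.247, 0.003]
wrist_force: [0.2, -0.3, -2.5]
grip_width: 0.0337
```

```bash
python3 -c "
from st import *
dr(); st([.5145,.3018,.14])
for n,c in dict(scene=(255,395,130,265),side=(230,350,200,300)).items():
    d=env.get_image(n); cv2.imwrite(f'pics/{n}9.png',cv2.resize(d['image'][c[2]:c[3],c[0]:c[1],::-1],None,fx=4.4,fy=4.4))
"
```

```text
t 15.7 p [0.5605 0.0686 0.131 ] yang -99.02 tilt z [-0.0017  0.0036 -1.    ] F [ 0.22 -0.3  -2.53] T [0.08 0.04 0.09] w 0.0337 q [-0.1   0.38 -0.13  1.81  0.06  0.96 -1.99]
turn tool [-0.0032  0.0023  0.0041]
along 0.0681 lat 0.0013 dz 0.0373 Ftool [0.27 0.27 2.52]
t 15.7 p [0.5605 0.0686 0.131 ] yang -99.02 tilt z [-0.0017  0.0036 -1.    ] F [ 0.22 -0.3  -2.53] T [0.08 0.04 0.09] w 0.0337 q [-0.1   0.38 -0.13  1.81  0.06  0.96 -1.99]
d tool [-0.082  -0.2232 -0.0081]
```

View pics/scene9.png

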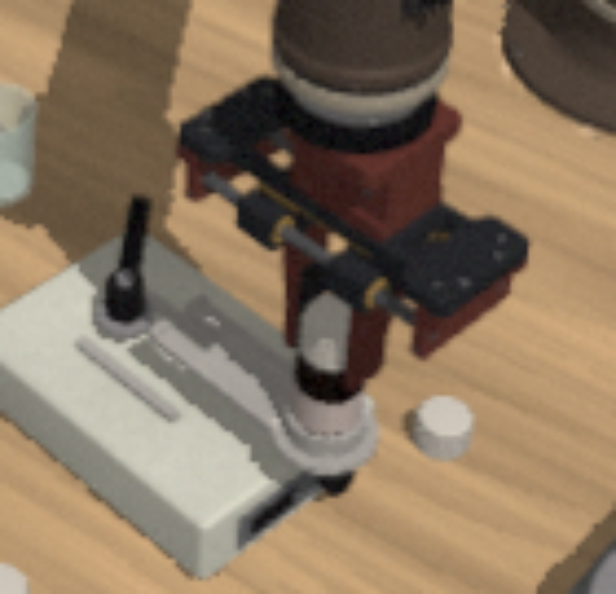

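The carrier is free, level and lifted, carrying about 2.5 N. Moving it over to the scale.

jog_arm(linear=[[-0.003,-0.008,-0.002],[-0.005,-0.014,-0.002],[-0.006,-0.017,-0.002],[-0.006,-0.017,-0.002],[-0.006,-0.017,0],[-0.006,-0.017,0],[-0.006,-0.017,0],[-0.006,-0.017,0],[-0.006,-0.017,0],[-0.005,-0.014,0],[-0.003,-0.008,0],[0,0,0]], turn=[[-0.003,0.002,0],[0,0,0],[0,0,0],[0,0,0],[0,0,0],[0,0,0],[0,0,0],[0,0,0],[0,0,0],[0,0,0],[0,0,0],[0,0,0]])

```text
t: 16.8
tool_pos: [0.5218, 0.2511, 0.1352]
ee_rot: [3.129, -0.248, -0.011]
wrist_force: [0.0, 0.6, -2.6]
grip_width: 0.0339
```

```bash
python3 -c "
from st import *
st([.5145,.3018,.13],-99.2)
"
```

```text
t 16.8 p [0.5218 0.2511 0.1352] yang -99.08 tilt z [-0.0075 -0.0021 -1.    ] F [ 0.01  0.6  -2.57] T [ 0.11 -0.01 -0.03] w 0.0339 q [-0.39  0.4  -0.19  1.76  0.09  0.99 -2.34]
d tool [-0.0152 -0.0489  0.0052]
turn tool [0.0033 0.0071 0.0021]
```

jog_arm(linear=[[-0.004,-0.012,0],[-0.005,-0.014,0],[-0.004,-0.012,0],[-0.002,-0.006,0],[0,0,0],[0,0,0]], turn=[[0.003,0.007,0],[0,0,0],[0,0,0],[0,0,0],[0,0,0],[0,0,0]])

```text
t: 17.3
tool_pos: [0.5137, 0.2954, 0.1338]
ee_rot: [3.127, -0.252, -0.002]
wrist_force: [1.4, -0.0, -2.7]
grip_width: 0.0338
```

```bash
python3 -c "
from st import *
s,p,R=st([.5145,.3018,.11],-99.2)
for n,c in dict(scene=(350,490,190,325),side=(220,360,270,410)).items():
    d=env.get_image(n); cv2.imwrite(f'pics/{n}10.png',cv2.resize(d['image'][c[2]:c[3],c[0]:c[1],::-1],None,fx=4.2,fy=4.2))
    print(n,[( (proj(d,q)[0]-[c[0],c[2]])*4.2).round(0) for q in ([.5145,.3018,.062],[p[0],p[1],p[2]-.0337])])
    X=cloud(d).reshape(-1,3)
    m=(np.hypot(X[:,0]-.515,X[:,1]-.302)<.085)&(abs(X[:,2]-.062)<.004); Q=X[m]
    r=np.hypot(Q[:,0]-.515,Q[:,1]-.302); print(cv2.minEnclosingCircle(Q[:,:2].astype(np.float32)))
"
```

```text
t 17.3 p [0.5137 0.2954 0.1338] yang -99.21 tilt z [-0.0014 -0.0042 -1.    ] F [ 1.44 -0.05 -2.72] T [ 0.08 -0.03  0.  ] w 0.0338 q [-0.46  0.42 -0.2   1.73  0.1   1.   -2.42]
d tool [-0.0002 -0.0066  0.0238]
turn tool [ 0.0044  0.0007 -0.0003]
scene [array([292., 343.]), array([298., 295.])]
((0.5162716507911682, 0.30451062321662903), 0.07699158787727356)
side [array([256., 318.]), array([260., 273.])]
((0.5128989219665527, 0.30072176456451416), 0.07577667385339737)
```

View pics/scene10.png

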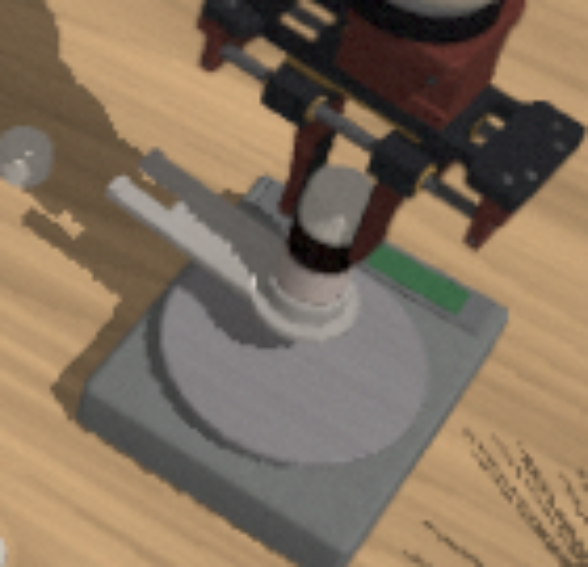

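View pics/side10.png

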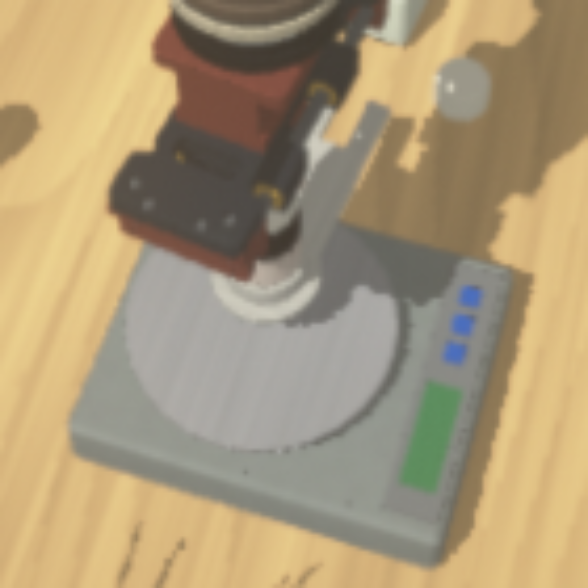

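jog_arm(linear=[[0,-0.004,0.003],[0,-0.002,0.005],[0,0,0.006],[0,0,0.005],[0,0,0.003],[0,0,0],[0,0,0]], turn=[[0.004,0,0],[0,0,0],[0,0,0],[0,0,0],[0,0,0],[0,0,0],[0,0,0]])

```text
t: 17.98
tool_pos: [0.5159, 0.2978, 0.1087]
ee_rot: [3.129, -0.26, -0.002]
wrist_force: [0.7, 0.7, -2.7]
grip_width: 0.034
```

```bash
python3 -c "
from st import *
s,p,R=st([.5147,.302,.0957],-99.2)
"
```

```text
t 17.98 p [0.5159 0.2978 0.1087] yang -99.5 tilt z [-0.0012 -0.0018 -1.    ] F [ 0.65  0.7  -2.72] T [ 0.05  0.02 -0.01] w 0.034 q [-0.46  0.46 -0.2   1.75  0.11  0.95 -2.43]
d tool [-0.0018 -0.0039  0.013 ]
turn tool [ 0.002   0.0009 -0.0052]
```

jog_arm(linear=[[-0.002,-0.003,0.001],[0,-0.0015,0.003],[0,0,0.003],[0,0,0.002],[0,0,0],[0,0,0]], turn=[[0.002,0,-0.004],[0,0,0],[0,0,0],[0,0,0],[0,0,0],[0,0,0]])

```text
t: 18.48
tool_pos: [0.5146, 0.3035, 0.099]
ee_rot: [-3.131, 0.252, 0.001]
wrist_force: [-0.2, 0.1, -2.9]
grip_width: 0.034
```

```bash
python3 -c "
from st import *
s,p,R=st([.5147,.302,.0957],-99.2)
"
```

```text
t 18.48 p [0.5146 0.3035 0.099 ] yang -99.22 tilt z [-5.e-04  7.e-04 -1.e+00] F [-0.22  0.11 -2.85] T [ 0.   -0.01  0.01] w 0.034 q [-0.47  0.47 -0.2   1.76  0.11  0.93 -2.44]
d tool [0.0004 0.0015 0.0033]
turn tool [-0.0007  0.0006 -0.0004]
```

Now easing down, feeling for the pan.

jog_arm(linear=[[0,0.001,0.001],[0,0,0.001],[0,0,0.001],[0,0,0]], turn=[[0,0,0],[0,0,0],[0,0,0],[0,0,0]])

```text
t: 18.82
tool_pos: [0.5146, 0.3023, 0.096]
ee_rot: [-3.131, 0.253, 0.0]
wrist_force: [-0.5, 0.6, -2.2]
grip_width: 0.0335
```

```bash
python3 -c "
from st import *
s,p,R=st([.5147,.302,.0957],-99.2)
"
```

```text
t 18.82 p [0.5146 0.3023 0.096 ] yang -99.24 tilt z [ 0.e+00  9.e-04 -1.e+00] F [-0.48  0.59 -2.21] T [ 0.02 -0.   -0.02] w 0.0335 q [-0.47  0.47 -0.2   1.76  0.11  0.92 -2.44]
d tool [0.0001 0.0003 0.0003]
turn tool [-0.0009  0.0001 -0.0006]
```

jog_arm(linear=[[0,0,0.0008],[0,0,0.0008],[0,0,0]], turn=[[0,0,0],[0,0,0],[0,0,0]])

```text
t: 19.07
tool_pos: [0.5148, 0.3023, 0.0949]
ee_rot: [-3.13, 0.253, -0.001]
wrist_force: [0.1, -0.6, 0.2]
grip_width: 0.034
```

```bash
python3 -c "
from st import *
s,p,R=st([.5147,.302,.0957],-99.2)
"
```

```text
t 19.07 p [0.5148 0.3023 0.0949] yang -99.25 tilt z [ 5.0e-04  1.1e-03 -1.0e+00] F [ 0.07 -0.57  0.21] T [-0.09  0.19  0.02] w 0.034 q [-0.47  0.47 -0.2   1.76  0.11  0.92 -2.44]
d tool [-0.0001  0.0004 -0.0008]
turn tool [-0.0012 -0.0003 -0.0008]
```

The pan carries the full weight (Fz≈0). Releasing.

jog_arm(linear=[[0,0,0],[0,0,0],[0,0,0],[0,0,0],[0,0,0],[0,0,0],[0,0,0],[0,0,0]], turn=[[0,0,0],[0,0,0],[0,0,0],[0,0,0],[0,0,0],[0,0,0],[0,0,0],[0,0,0]], claw=0)

```text
t: 19.73
tool_pos: [0.5161, 0.3033, 0.0962]
ee_rot: [-3.128, 0.253, -0.005]
wrist_force: [-0.2, 0.1, 0.4]
grip_width: 0.0835
```

```bash
python3 -c "
from st import *
s,p,R=st([.5147,.302,.0957],-99.2)
"
```

```text
t 19.73 p [0.5161 0.3033 0.0962] yang -99.25 tilt z [ 0.0034  0.003  -1.    ] F [-0.23  0.09  0.41] T [0.02 0.04 0.02] w 0.0835 q [-0.47  0.47 -0.2   1.76  0.11  0.92 -2.44]
d tool [-0.0012  0.0015  0.0005]
turn tool [-0.0035 -0.0029 -0.0008]
```

jog_arm(linear=[[0,0,-0.004],[0,0,-0.01],[0,0,-0.015],[0,0,-0.02],[0,0,-0.025],[0,0,-0.025],[0,0,-0.015],[0,0,0],[-0.02,0,0],[-0.03,0,0],[-0.03,0,0],[0,0,0]], turn=[[0,0,0],[0,0,0],[0,0,0],[0,0,0],[0,0,0],[0,0,0],[0,0,0],[0,0,0],[0,0,0],[0,0,0],[0,0,0],[0,0,0]])

```text
t: 20.73
tool_pos: [0.4349, 0.3151, 0.2195]
ee_rot: [-3.126, 0.258, -0.007]
wrist_force: [0.3, 0.7, -0.5]
grip_width: 0.0881
```

```bash
python3 -c "
from st import *
s,p,R=st()
for n,c in dict(scene=(330,490,180,325),side=(200,360,260,410)).items():
    d=env.get_image(n); cv2.imwrite(f'pics/{n}11.png',cv2.resize(d['image'][c[2]:c[3],c[0]:c[1],::-1],None,fx=4,fy=4)); cv2.imwrite(f'pics/{n}11f.png',d['image'][:,:,::-1])
    X=cloud(d).reshape(-1,3)
    m=(np.hypot(X[:,0]-.515,X[:,1]-.302)<.03)&(X[:,2]>.146)&(X[:,2]<.163); Q=X[m]
    print(n,m.sum(),cv2.minEnclosingCircle(Q[:,:2].astype(np.float32)),np.median(Q[:,2]))
"
```

```text
t 20.73 p [0.4349 0.3151 0.2195] yang -99.43 tilt z [ 0.005   0.0041 -1.    ] F [ 0.34  0.69 -0.49] T [ 0.09  0.02 -0.02] w 0.0881 q [-0.52  0.25 -0.24  1.77  0.07  1.12 -2.52]
scene 168 ((0.5169997215270996, 0.30497947335243225), 0.01797148771584034) 0.15325828933203617
side 206 ((0.5116333961486816, 0.30220040678977966), 0.018590549007058144) 0.15534666262311236
```

View pics/scene11.png

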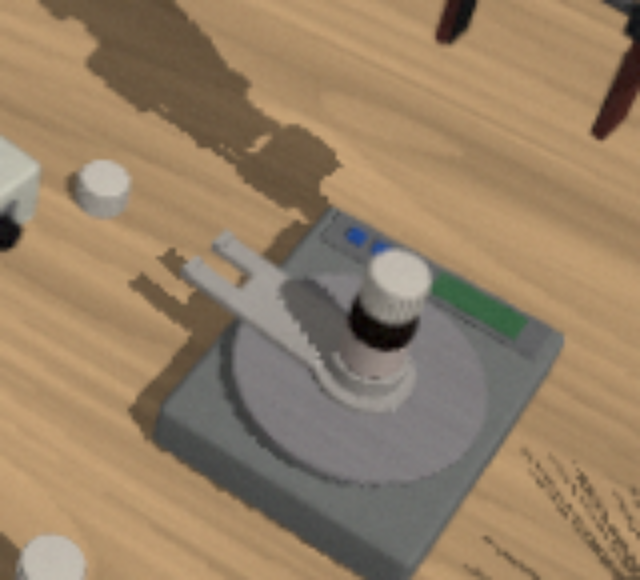

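View pics/side11f.png

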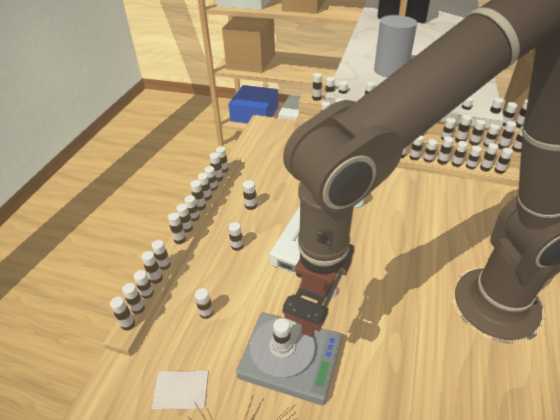

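The carrier stands upright, with its cap within about 2 mm of the pan's middle in both cameras. The gripper is clear and the bystanders in view (bottles, spare cap) are where they were. Handing in.

jog_arm(linear=[[0,0,0],[0,0,0],[0,0,0]], turn=[[0,0,0],[0,0,0],[0,0,0]])

```text
t: 21.08
tool_pos: [0.4414, 0.3124, 0.2189]
ee_rot: [-3.127, 0.266, -0.012]
wrist_force: [0.1, 0.5, -0.1]
grip_width: 0.0882
```

```bash
python3 -c "
from plant import env
print(env.sign_off())"
```

```text
the job is handed in; nothing more can be done
None
```

The blend's carrier is on the scale, upright and released, and the job was handed in at about 21 s.

- **Lever:** I pushed it about 1.40 rad clockwise at about 4–5 N. It then held still at about 12 N, which I took as the end stop. The images put the arm at −148°, matching what I felt.
- **Carrier:** I gripped the cap with 20 N and drew it out level about 65 mm. Drag was about 2 N and height drift up to 60 mm was under 0.3 mm. I then lifted it and lowered it until the pan bore its weight.
- **Last checks:** The carrier stands upright, with its cap within about 2 mm of the pan's middle in both cameras. The gripper is clear. The spare cap and bottles look untouched; the arm hid the beaker and tin from the side camera, so I did not recheck those two at the end.

**Disagreement found:** the reported TCP height reads about 26 mm lower than the real fingertips. Because of this my first pass went over the lever without touching it. I measured the offset from the scene and side cameras and used it for everything after that.

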